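# Kit the gauge line for the chamber port

### The job

Kit up the gauge line for the chamber port: stand one fitting in each compartment of the long tray, in the order they are bolted on, starting at the tray's handle: the valve with the round knob, the narrow filter, the slim pressure sensor, and the large dial gauge last. Set each one down upright without dropping or tipping it. The lever valve, the wide filter and the small gauge belong to another line: leave them standing where they are.

Things in the scene. Friction and masses are not known exactly. Their poses are not given: they have to be found in the camera images.
- tray: Long grey plastic tray, fixed, 284 x 86 x 28 mm high, steel bar handle sticking out 40 mm at its -x end. Origin: centre of its underside; x along its length, away from the handle; z up. Walls, dividers and floor 4 mm thick, all walls 28 mm high. Four compartments, 66 (x) by 78 mm inside, centres at x = -105 (first, at the handle), -35, +35, +105 mm, y = 0.
- valve_center (a point): Round-knob valve (kit), 84 mm high. Stands on a round steel flange 40 mm across, 5 mm thick. 34 mm square steel block 18 to 52 mm up, with a side port reaching 32 mm out from the axis along +x; on top a round black knob 36 mm across, 62 to 84 mm up: grip here. Point: on the upright axis (z up), 42 mm above the underside.
- filter_center (a point): Narrow filter (kit), 80 mm high: steel cylinder 46 mm across from 16 to 66 mm up, with a small steel stub 26, then 18 mm across on top. Stands on a round steel flange 40 mm across, 5 mm thick. Point: on the upright axis (z up), 40 mm above the underside.
- sensor_center (a point): Pressure sensor (kit), 84 mm high: slim steel cylinder 32 mm across from 18 to 70 mm up, with a black round plug 17 mm across on top; from above the flange shows all round it. Stands on a round steel flange 40 mm across, 5 mm thick. Point: on the upright axis (z up), 42 mm above the underside.
- gauge_center (a point): Large dial gauge (kit), 94 mm high: upright round steel case 60 mm across, 28 mm thick, white dial, on a 16 mm stem. Stands on a round steel flange 40 mm across, 5 mm thick. Point: on the upright axis (z up), 47 mm above the underside. The middle of the case is 17 mm above this point. x axis: through the thickness of the case; the dial looks along -x.
- lever_valve_center (a point): Lever valve, not of the kit: same block, side port and flange as the round-knob valve, but on top a flat lever 66 mm long with a black sleeve; 80 mm high. Point: on the upright axis, 37.5 mm above the underside.
- wide_filter_center (a point): Wide filter, not of the kit: like the narrow one but 62 mm across (it hides its flange from above), 80 mm high. Point: on the upright axis, 40 mm above the underside.
- small_gauge_center (a point): Small dial gauge, not of the kit: case 38 mm across, 24 mm thick, 79 mm high, same flange. Point: on the upright axis, 39.5 mm above the underside. The dial looks along -x.
There are look-alikes about, which are no part of the job. What is shaped like the part that bears lever_valve_center but red or yellow is not meant. Leave any orange or yellow look-alike of the part that bears gauge_center alone.

How it is judged:
By the outcome, as a careful person would: the job done as asked, in the order asked, and still so for the second after the job is handed in, with the robot touching nothing.
It also fails if it takes over 128 s, if anything falls off the work surface, if the arm or the gripper's body presses on something with over 40 N, if the wrist force passes 120 N, or if a joint passes its speed limit or range.

### The arm

A 6-joint arm with a two-finger parallel gripper is mounted at the origin on the work surface. World frame = base frame: x ahead of the robot, y to its left, z up, the work surface at z = 0. Lengths are in mm, angles in rad, forces in N, time in s.
With the tool pointing down it reaches from about 350 to 775 mm from the base axis. Payload 7.3 kg.
Tool frame: the origin (TCP) lies midway between the tips of the shut fingers; the grasp point (between the pads) lies 19 mm behind it (grasp_offset is the z of the grasp point in the tool frame, in mm); z points along the fingers, y is the direction in which the jaws open and shut (so a half turn about z gives the same grasp; the last joint's range is limited). The gripper opens to 92 mm and grips with 3 to 60 N. Pads are 19 mm wide; open, the fingers measure 130 mm over their backs; the gripper's body (75 mm by 190 mm) begins 47 mm behind the grasp point.
Start: joints at [-1.389, 0.342, 1.524, -0, 1.275, -0.146], TCP at [169.052, -497.058, 226.741] pointing down, gripper open.
Joint ranges: [-2.53, 2.53], [-0.77, 2.02], [0.04, 2.7], [-1, 4.14], [0.28, 2.66], [-3.11, 3.11]. Speed limits (rad/s): [2.57, 2.57, 3.14, 3.14, 3.14, 3.14].

### API

Orientations are given as [roll, pitch, yaw] about the fixed x, y, z axes, in that order (R = Rz(yaw) Ry(pitch) Rx(roll)).
In Python, from plant import get_obs, capture, camera_model, close_job, boxes_of, regions_of, place_of, grasp_offset gives the robot as it stands. The module is installed in compiled form; this text tells all that it offers.
- The arm moves only by the tool send_rows, never from a script. Its argument "targets" is a list that holds one entry, the list of rows, each a list of 7 numbers: the turn, a rotation vector about the tool's x, y, z in degrees, then the shift along the tool's x, y, z in mm, then the closure, from -1 (fully open) to 1 (shut). A call has 1 to 5 rows; each row is the pose to reach, as a shift and turn from the pose commanded when the call began, along the tool's axes at that moment; what a row does not reach only later rows make up. A row lasts 1/12 s, in which the tool goes at most 41.7 mm and 7.16 degrees, less where a joint would pass 70% of its speed; a pose out of reach is approached as far as the arm can. A call with a gripper value outside its range is refused whole. The fingers move at their own pace and stop on an object; the grip force is fixed at half the most. Time passes only in rows, so rows that repeat a pose let the fingers close. It gives the time, the measured TCP pose, the force and the opening at its end, in the units of the state.
- get_obs(): the state, without advancing time (a new reading comes with each control period).
- capture(name): name is "scene" or "top"; returns the picture (480x640x3 uint8, red, green, blue); there is no depth.
- camera_model(name): a dict with "K" (3x3 intrinsics, pixels), "world_to_cam" (4x4, takes a point from world to camera coordinates). Camera axes: x right, y up, looking along -z (the intrinsics and any distortion apply to the point x, -y, -z); pixel columns grow to the right and rows downward; lengths in mm; the calibration is good to about 2 mm. A picture is of the moment at which its call begins. camera_model takes no time and is no camera call.
- close_job(): hands the job in, once; it reports no verdict.
Trained networks look in the newest picture that a camera, given by its name, has taken for a name from the list of things; names that differ only in an ending like _2 or _b are one class to them, and where a whole thing is asked for, a point or a joint stands for the part that bears it (a point fixed in the world has none). Each returns a list of dicts, best first, with "conf" (0 to 1); they miss things now and then, are a little off and sometimes report something else, mostly with a low value. They report only what shows in the picture. A call takes as long as a camera call. They do not tell look-alikes from the thing itself.
- boxes_of(label, camera): "location" ([row, column] in pixels, amid what is visible of it).
- regions_of(label, camera): "region" (480x640 bool, what is visible of it) and "location" ([row, column] in pixels, amid what is visible of it).
- place_of(label, camera): "location" ([row, column] in pixels: a listed point, or the origin of a listed thing).
The state is a dict: "time": time; "joint_positions": joint angles; "dq": joint speeds; "tau": joint torques, N m; "tool_pos": TCP position; "tcp_rot": TCP orientation; "contact_force": force on the tool from outside, world axes, zero at the start; "moment": the same for the moment, N m; "grip_width": finger opening in mm.
Only numpy, scipy, OpenCV 4.12 (cv2) and the standard library are available. Lean on these libraries where they do the work, as an engineer would, in place of code of your own. Each camera call takes 0.05 s, during which the arm holds its last target.

## Working session

There is one attempt and no reset: what is moved stays moved. The work goes in short steps, Python scripts to look and compute and a tool call to move; the robot and the scene stay as the last step left them, time stands still between calls to the robot, and variables do not carry over. Pictures are saved under pics/ and viewed, and the job is handed in when it is done.

Besides the shell and the picture viewer there is one more tool, called as name([rows], argument=value, ...), one row to a line, values as JSON. send_rows: Moves the arm, as the interface text tells. Its arguments: {"type":"object","properties":{"targets":{"type":"array","items":{"type":"array","items":{"type":"array","items":{"type":"number"}}}}},"required":["targets"]}

```bash
mkdir -p pics; cat > h.py <<'E'
import numpy as np, cv2
from plant import *
E
python3 - <<'E'
from h import *
for n in ("scene","top"):
    im=capture(n); cv2.imwrite(f"pics/{n}0.png",im[:,:,::-1])
    m=camera_model(n); print(n,{k:np.round(v,3).tolist() if not isinstance(v,str) else v for k,v in m.items()})
o=get_obs(); print({k:np.round(v,3).tolist() for k,v in o.items()}); print(grasp_offset)
E
```

```text
scene {'K': [[471.252, 0.0, 319.146], [0.0, 471.252, 240.931], [0.0, 0.0, 1.0]], 'world_to_cam': [[0.099, 0.995, -0.018, -13.377], [-0.692, 0.082, 0.717, 280.798], [0.715, -0.058, 0.697, -1362.895], [0.0, 0.0, 0.0, 1.0]]}
top {'K': [[618.623, 0.0, 320.541], [0.0, 618.623, 239.975], [0.0, 0.0, 1.0]], 'world_to_cam': [[-0.002, -1.0, -0.0, -39.802], [0.992, -0.002, 0.127, -461.839], [-0.127, -0.0, 0.992, -1400.244], [0.0, 0.0, 0.0, 1.0]]}
{'time': 0.1, 'joint_positions': [-1.389, 0.343, 1.525, 0.0, 1.275, -0.146], 'dq': [-0.001, -0.003, -0.001, -0.001, -0.002, -0.001], 'tau': [0.002, -43.2, -24.469, 0.072, 0.053, -0.0], 'tool_pos': [169.0, -496.672, 226.137], 'tcp_rot': [-3.14, -0.0, 0.328], 'contact_force': [-0.345, 1.051, -0.164], 'moment': [-0.015, -0.006, -0.035], 'grip_width': 91.622}
-18.8
```

View pics/scene0.png

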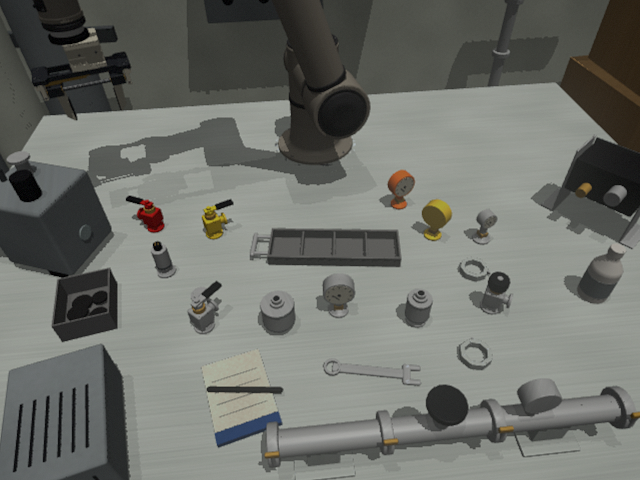

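View pics/top0.png

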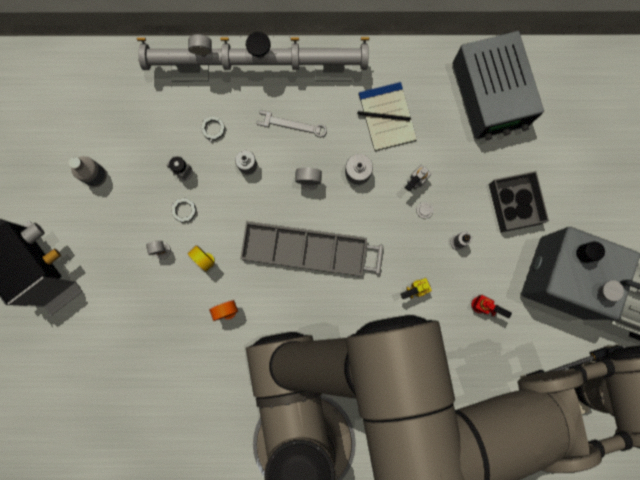

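The kit parts in the scene picture are the round-knob valve (497,290), narrow filter (418,307), sensor (163,258) and large grey gauge (339,293). The lever valve is at (205,308), the wide filter at (278,311) and the small gauge at (485,225). The tray is at (335,247), with its handle at the left (260,245). Next I'll triangulate positions.

```bash
cat >> h.py <<'E'
def P(n):
    m=camera_model(n); W=np.array(m["world_to_cam"]); S=np.diag([1,-1,-1.]); return np.array(m["K"])@S@W[:3]
def ray(n,rc):
    m=camera_model(n); W=np.array(m["world_to_cam"]);R=W[:3,:3];c=-R.T@W[:3,3]
    d=np.linalg.inv(m["K"])@[rc[1],rc[0],1]; d=R.T@(d*[1,-1,-1]); return c,d/np.linalg.norm(d)
def onz(n,rc,z):
    c,d=ray(n,rc); return c+d*(z-c[2])/d[2]
def proj(n,p):
    q=P(n)@np.append(p,1); return q[:2]/q[2]
def tri(a,b):
    x=cv2.triangulatePoints(P("scene"),P("top"),np.array(a[::-1],float),np.array(b[::-1],float)); return (x[:3]/x[3]).ravel()
E
python3 - <<'E'
from h import *
H=dict(tray=0,valve_center=42,filter_center=40,sensor_center=42,gauge_center=47,lever_valve_center=37.5,wide_filter_center=40,small_gauge_center=39.5)
for l,z in H.items():
    for n in ("scene","top"):
        for d in place_of(l,n)[:4]:
            print(l,n,round(d["conf"],2),np.round(d["location"],1),np.round(onz(n,d["location"],z),1))
print(get_obs()["time"])
E
```

```text
tray scene 0.63 [252.1 333.9] [441.7   2.5   0. ]
tray top 0.71 [249.9 303.8] [442.1  -1.1   0. ]
tray top 0.6 [235.1 460.3] [ 476.7 -370.6    0. ]
tray top 0.31 [248.6 154.2] [445.7 351.3   0. ]
valve_center scene 0.69 [293.8 493.9] [629.  287.5  42. ]
valve_center top 0.65 [167.8 182.9] [629.9 279.3  42. ]
filter_center scene 0.72 [294.8 337.4] [595.8  -9.7  40. ]
filter_center scene 0.67 [302.6 421.3] [632.6 145.5  40. ]
filter_center top 0.6 [163.9 245.1] [639.5 135.1  40. ]
sensor_center scene 0.62 [258.5 163.8] [ 459.7 -357.6   42. ]
sensor_center top 0.59 [167.5 179.5] [630.6 287.3  42. ]
sensor_center top 0.28 [171.8 360.5] [ 619.7 -133.6   42. ]
gauge_center scene 0.91 [221.  437.8] [418.4 237.2  47. ]
gauge_center scene 0.82 [293.4 338.6] [598.3  -7.7  47. ]
gauge_center scene 0.65 [188.5 400.5] [293.9 181.3  47. ]
gauge_center top 0.81 [257.8 198.9] [419.1 236.2  47. ]
gauge_center top 0.63 [311.  225.4] [298.8 173.8  47. ]
gauge_center top 0.6 [177.3 308.4] [605.7 -12.7  47. ]
lever_valve_center scene 0.97 [215.4 152.5] [ 311.1 -404.5   37.5]
lever_valve_center scene 0.61 [312.4 196.4] [ 605.8 -278.5   37.5]
lever_valve_center scene 0.58 [220.8 210.8] [ 346.3 -268.4   37.5]
lever_valve_center scene 0.27 [249.9 332.6] [471.3  -4.   37.5]
lever_valve_center top 0.84 [173.8 421.9] [ 615.8 -276.9   37.5]
lever_valve_center top 0.77 [286.4 419.5] [ 353.9 -265.6   37.5]
lever_valve_center top 0.77 [304.4 481.2] [ 312.9 -404.6   37.5]
wide_filter_center scene 0.66 [310.5 278.6] [ 620.7 -124.    40. ]
wide_filter_center top 0.58 [169.5 359.1] [ 625.7 -130.5   40. ]
wide_filter_center top 0.34 [246.2 154.8] [446.6 339.3  40. ]
small_gauge_center scene 0.92 [224.3 480.5] [432.3 331.1  39.5]
small_gauge_center top 0.65 [244.7 156.8] [450.2 334.9  39.5]
0.9
```

```bash
python3 - <<'E'
import cv2
t=cv2.imread("pics/top0.png"); s=cv2.imread("pics/scene0.png")
cv2.imwrite("pics/c1.png",cv2.resize(t[130:290,130:390],None,fx=3,fy=3,interpolation=cv2.INTER_CUBIC))
cv2.imwrite("pics/c2.png",cv2.resize(s[190:350,310:530],None,fx=3.5,fy=3.5,interpolation=cv2.INTER_CUBIC))
cv2.imwrite("pics/c3.png",cv2.resize(s[190:350,130:350],None,fx=3.5,fy=3.5,interpolation=cv2.INTER_CUBIC))
E
```

```text
(no output)
```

View pics/c1.png

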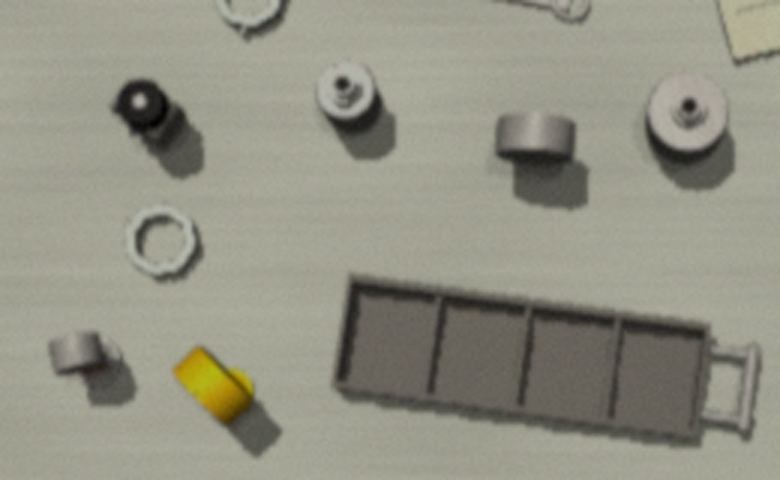

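View pics/c2.png

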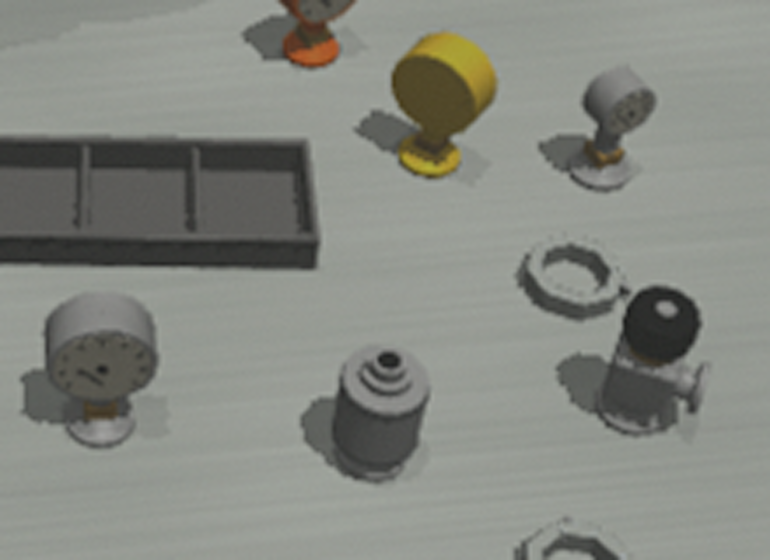

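View pics/c3.png

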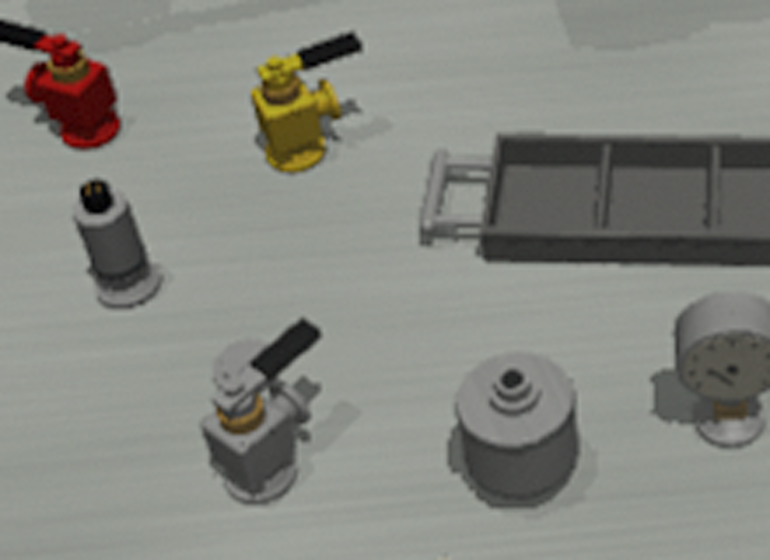

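```bash
cat > fit.py <<'E'
from h import *
from scipy.optimize import minimize
def cyl(r,z0,z1,n=40):
    a=np.linspace(0,2*np.pi,n,endpoint=False); c=np.c_[r*np.cos(a),r*np.sin(a)]
    return np.vstack([np.c_[c,np.full(n,z)] for z in (z0,z1)])
def xcyl(r,x0,x1,z,n=40):
    p=cyl(r,x0,x1,n); return np.c_[p[:,2],p[:,0],p[:,1]+z]
def box(x0,x1,y0,y1,z0,z1):
    return np.array([[x,y,z] for x in(x0,x1) for y in(y0,y1) for z in(z0,z1)],float)
fl=cyl(20,0,5)
M=dict(
 valve_center=[fl,cyl(8,5,62),box(-17,17,-17,17,18,52),xcyl(6,0,32,35),xcyl(13,28,32,35),cyl(18,62,84)],
 filter_center=[fl,cyl(8,5,16),cyl(23,16,66),cyl(13,66,72),cyl(9,72,80)],
 sensor_center=[fl,cyl(8,5,18),cyl(16,18,70),cyl(8.5,70,84)],
 gauge_center=[fl,cyl(8,5,40),xcyl(30,-14,14,64)],
 tray=[box(-142,142,-43,43,0,28)])
def place(p,pose):
    c,s=np.cos(pose[2]),np.sin(pose[2]); return p@np.array([[c,-s,0],[s,c,0],[0,0,1]]).T+[pose[0],pose[1],0]
SH=16
def sil(l,n,pose,up=4):
    m=np.zeros((480*up,640*up),np.uint8); A=P(n)
    for p in M[l]:
        q=np.c_[place(p,pose),np.ones(len(p))]@A.T; q=(q[:,:2]/q[:,2:]+.5)*up-.5
        cv2.fillConvexPoly(m,cv2.convexHull(np.round(q*SH).astype(np.int32)),1,shift=4)
    return m
def cost(l,masks,pose):
    t=0
    for n,g in masks.items():
        s=sil(l,n,pose).astype(bool); t+=1-(s&g).sum()/(s|g).sum()
    return t/len(masks)
def fit(l,masks,p0,yaws):
    b=None
    for y in yaws:
        r=minimize(lambda v:cost(l,masks,[v[0],v[1],v[2]/50]),[p0[0],p0[1],y*50],method="Nelder-Mead",
          options=dict(initial_simplex=[[p0[0],p0[1],y*50],[p0[0]+8,p0[1],y*50],[p0[0],p0[1]+8,y*50],[p0[0],p0[1],y*50+10]],maxfev=120,xatol=.1,fatol=1e-4))
        if b is None or r.fun<b[0]: b=(r.fun,r.x*[1,1,.02])
    return b
def masks_of(l,near,cams=("scene","top"),alts=()):
    out={}
    for n in cams:
        want=proj(n,[near[0],near[1],40]); best=None
        ds=[d for a in (l,)+tuple(alts) for d in regions_of(a,n)]
        for d in ds:
            e=np.hypot(d["location"][1]-want[0],d["location"][0]-want[1])
            if e<25 and (best is None or d["conf"]>best["conf"]): best=d
        if best is not None:
            out[n]=cv2.resize(best["region"].astype(np.uint8),None,fx=4,fy=4,interpolation=cv2.INTER_NEAREST).astype(bool)
            print(l,n,"conf",round(best["conf"],2),"px",best["region"].sum())
        else: print(l,n,"none")
    return out
E
python3 - <<'E'
from fit import *
for n in("scene","top"): capture(n)
N=dict(valve_center=(630,283),filter_center=(637,140),sensor_center=(460,-357),gauge_center=(603,-10),tray=(442,0))
Y=dict(valve_center=np.arange(0,6.2,.78),filter_center=[0],sensor_center=[0],gauge_center=[0.,.3,-.3],tray=[1.47-1.57])
Y["tray"]=[1.5+.15-0.08]
for l in N:
    m=masks_of(l,N[l])
    if l=="valve_center": np.savez_compressed("vm.npz",**m)
    ys=Y[l]
    for k in [m]+[{n:m[n]} for n in m]:
        f,p=fit(l,k,N[l],ys); print(l,list(k),round(f,3),np.round(p,3))
print(get_obs()["time"])
E
```

```text
valve_center scene conf 0.64 px 907
valve_center top conf 0.91 px 397
valve_center ['scene', 'top'] 0.137 [631.066 286.522   0.979]
valve_center ['scene'] 0.082 [625.389 290.23    0.998]
valve_center ['top'] 0.096 [631.732 285.942   0.904]
filter_center scene conf 0.62 px 847
filter_center top conf 0.62 px 423
filter_center ['scene', 'top'] 0.118 [6.44436e+02 1.34839e+02 2.16000e-01]
filter_center ['scene'] 0.056 [6.39646e+02 1.38209e+02 2.50000e-02]
filter_center ['top'] 0.066 [6.45130e+02 1.33506e+02 1.74000e-01]
sensor_center scene conf 0.73 px 515
sensor_center top conf 0.74 px 297
sensor_center ['scene', 'top'] 0.172 [ 4.61180e+02 -3.62158e+02  1.30000e-01]
sensor_center ['scene'] 0.147 [ 4.54081e+02 -3.62482e+02  3.17000e-01]
sensor_center ['top'] 0.076 [ 4.62400e+02 -3.64662e+02  2.20000e-02]
gauge_center scene conf 0.71 px 1151
gauge_center top conf 0.84 px 447
gauge_center ['scene', 'top'] 0.133 [ 6.04022e+02 -8.76800e+00 -1.30000e-01]
gauge_center ['scene'] 0.036 [ 5.99898e+02 -7.92100e+00 -7.60000e-02]
gauge_center ['top'] 0.133 [ 6.05111e+02 -1.03290e+01 -9.60000e-02]
tray scene conf 0.73 px 5015
tray top conf 0.82 px 4887
tray ['scene', 'top'] 0.121 [444.688   0.558   1.434]
tray ['scene'] 0.06 [437.067   3.645   1.435]
tray ['top'] 0.061 [445.454  -1.247   1.431]
1.5
```

```bash
cat > go.py <<'E'
import sys; from h import *
from scipy.spatial.transform import Rotation as Ro
# args: x y z(grasp point) yaw
def delta(x,y,zg,yaw,o=None):
    o=o or get_obs(); R0=Ro.from_euler("xyz",o["tcp_rot"]); R1=Ro.from_euler("xyz",[np.pi,0,yaw])
    d=np.array([x,y,zg+grasp_offset])-o["tool_pos"]
    rv=np.degrees((R0.inv()*R1).as_rotvec())
    if rv[2]>180:rv[2]-=360
    return np.round(rv,1).tolist()+np.round(R0.inv().apply(d),1).tolist()
if __name__=="__main__":
    a=list(map(float,sys.argv[1:5])); o=get_obs()
    print(delta(*a,o)); print(round(o["time"],2),np.round(o["tool_pos"],1),np.round(o["tcp_rot"],3),np.round(o["contact_force"],1),round(o["grip_width"],1),np.round(o["joint_positions"],2))
E
python3 go.py 629 287 230 2.52
python3 go.py 629 287 230 -0.62
```

```text
[0.0, 0.0, -125.6, 687.9, -594.3, 15.5]
1.5 [ 169.  -497.1  226.7] [3.141 0.    0.328] [-0.2  0.2  0.1] 91.7 [-1.39  0.34  1.52 -0.    1.28 -0.15]
[0.0, -0.0, 54.3, 687.9, -594.3, 15.5]
1.5 [ 169.  -497.1  226.7] [3.141 0.    0.328] [-0.2  0.2  0.1] 91.7 [-1.39  0.34  1.52 -0.    1.28 -0.15]
```

send_rows([
  [[0,0,-125,688,-594,15,-1],[0,0,-125,688,-594,15,-1],[0,0,-125,688,-594,15,-1],[0,0,-125,688,-594,15,-1],[0,0,-125,688,-594,15,-1]],
])

```text
time: 1.92
tool_pos: [275.0, -315.7, 223.3]
tcp_rot: [3.141, 0.0, 0.958]
contact_force: [1.5, -0.4, -0.5]
grip_width: 91.6
```

```bash
python3 go.py 629 287 230 2.52
```

```text
[0.0, 0.0, -89.5, 696.7, -57.0, 12.1]
1.92 [ 275.  -315.7  223.3] [3.141 0.    0.958] [ 1.5 -0.4 -0.5] 91.6 [-1.04  0.15  1.8   0.    1.2  -0.43]
```

send_rows([
  [[0,0,-89,690,-57,12,-1],[0,0,-89,690,-57,12,-1],[0,0,-89,690,-57,12,-1],[0,0,-89,690,-57,12,-1],[0,0,-89,690,-57,12,-1]],
])

```text
time: 2.33
tool_pos: [381.4, -136.4, 220.0]
tcp_rot: [3.141, 0.001, 1.584]
contact_force: [0.5, -1.0, -0.2]
grip_width: 92.0
```

```bash
python3 go.py 629 287 230 2.52
```

```text
[0.0, 0.1, -53.6, 420.1, 253.0, 8.7]
2.33 [ 381.4 -136.4  220. ] [3.141e+00 1.000e-03 1.584e+00] [ 0.5 -1.  -0.2] 92.0 [-0.53  0.13  1.83 -0.    1.18 -0.55]
```

send_rows([
  [[0,0,-53,420,253,8,-1],[0,0,-53,420,253,8,-1],[0,0,-53,420,253,8,-1],[0,0,-53,420,253,8,-1],[0,0,-53,420,253,8,-1]],
])

```text
time: 2.75
tool_pos: [487.7, 43.1, 216.4]
tcp_rot: [3.141, 0.001, 2.209]
contact_force: [1.3, -0.9, 0.4]
grip_width: 91.6
```

```bash
python3 go.py 629 287 210 2.52
```

```text
[0.0, 0.0, -17.8, 111.7, 258.8, 25.2]
2.75 [487.7  43.1 216.4] [3.141e+00 1.000e-03 2.209e+00] [ 1.3 -0.9  0.4] 91.6 [-0.07  0.29  1.64 -0.    1.22 -0.71]
```

send_rows([
  [[0,0,-18,112,259,25,-1],[0,0,-18,112,259,25,-1],[0,0,-18,112,259,25,-1],[0,0,-18,112,259,25,-1],[0,0,-18,112,259,25,-1]],
])

```text
time: 3.17
tool_pos: [592.7, 222.0, 197.6]
tcp_rot: [-3.142, 0.0, 2.518]
contact_force: [0.5, 0.2, 0.6]
grip_width: 91.6
```

```bash
python3 go.py 629 287 150 2.52
```

```text
[-0.0, 0.0, -0.1, 8.5, 74.0, 66.4]
3.17 [592.7 222.  197.6] [-3.142  0.     2.518] [0.5 0.2 0.6] 91.6 [ 0.24  0.56  1.25 -0.    1.33 -0.71]
```

send_rows([
  [[0,0,0,8,74,66,-1],[0,0,0,8,74,66,-1],[0,0,0,8,74,66,-1],[0,0,0,8,74,66,-1]],
])

```text
time: 3.5
tool_pos: [627.4, 286.8, 126.8]
tcp_rot: [-3.136, -0.004, 2.52]
contact_force: [-0.4, 0.5, -0.1]
grip_width: 91.9
```

```bash
python3 - <<'E'
from h import *
o=get_obs();print(o["tool_pos"],o["tcp_rot"])
p=o["tool_pos"];ya=o["tcp_rot"][2];j=np.array([np.sin(ya),-np.cos(ya),0])
out=[]
for n in("scene","top"):
    im=capture(n)[:,:,::-1].copy(); c=proj(n,p).round().astype(int); x0,y0=max(c[0]-60,0),max(c[1]-60,0)
    k=cv2.resize(im[y0:y0+120,x0:x0+120],None,fx=3.3,fy=3.3,interpolation=cv2.INTER_CUBIC)
    for q,col in ((p,(0,0,255)),(p+j*46,(255,0,0)),(p-j*46,(0,255,0)),(np.array([629,287,84]),(255,0,255))):
        u=((proj(n,q)-[x0,y0]+.5)*3.3).astype(int); cv2.drawMarker(k,tuple(int(v) for v in u),col,cv2.MARKER_CROSS,10,1)
    out.append(k)
cv2.imwrite("pics/a1.png",np.hstack(out))
E
```

```text
[627.40557068 286.75275759 126.77094826] [-3.13643049 -0.00429736  2.51973484]
```

View pics/a1.png

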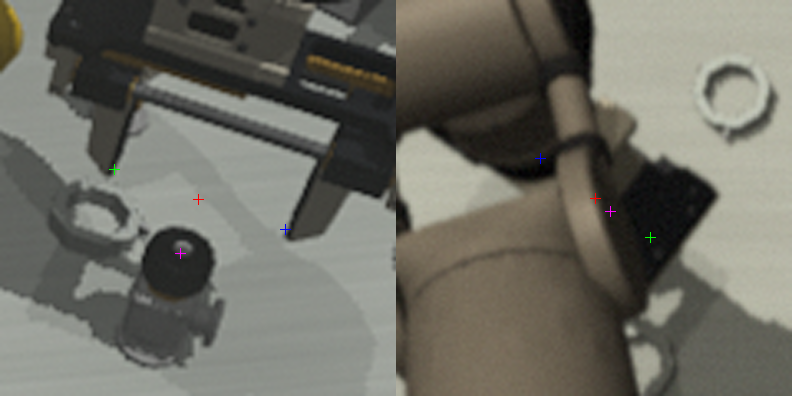

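Scene view: the knob is at crop (180,247), and the fingertips at (112,173) and (290,238) agree with the model to within about 1.5 px. The jaws straddle the knob with room to spare, so I'll lower.

```bash
python3 go.py 627 287 75 2.52
```

```text
[-0.1, -0.0, -0.1, 2.7, 1.3, 75.1]
3.6 [628.5 284.5 131.3] [-3.140e+00 -1.000e-03  2.518e+00] [-0.6  0.2  0.4] 91.7 [ 0.31  0.72  1.13 -0.    1.28 -0.63]
```

send_rows([
  [[0,0,0,1,1,25,-1],[0,0,0,2,1,50,-1],[0,0,0,3,1,65,-1],[0,0,0,3,1,75,-1],[0,0,0,3,1,75,-1]],
])

```text
time: 4.02
tool_pos: [626.4, 285.8, 56.3]
tcp_rot: [-3.14, -0.001, 2.516]
contact_force: [-0.2, 0.3, 0.2]
grip_width: 91.9
```

```bash
cat > look.py <<'E'
import sys; from h import *
o=get_obs();p=np.array(o["tool_pos"]);ya=o["tcp_rot"][2];j=np.array([np.sin(ya),-np.cos(ya),0]); w=o["grip_width"]/2
print(np.round(p,1),np.round(o["tcp_rot"],3),np.round(o["contact_force"],1),round(o["grip_width"],1),round(o["time"],2))
out=[]
for n in("scene","top"):
    im=capture(n)[:,:,::-1].copy(); c=proj(n,p).round().astype(int); x0,y0=min(max(c[0]-60,0),520),min(max(c[1]-60,0),360)
    k=cv2.resize(im[y0:y0+120,x0:x0+120],None,fx=3.3,fy=3.3,interpolation=cv2.INTER_CUBIC)
    for q,col in ((p,(0,0,255)),(p+j*w,(255,0,0)),(p-j*w,(0,255,0))):
        u=((proj(n,q)-[x0,y0]+.5)*3.3).astype(int); cv2.drawMarker(k,tuple(int(v) for v in u),col,cv2.MARKER_CROSS,10,1)
    out.append(k)
cv2.imwrite(sys.argv[1],np.hstack(out))
E
python3 look.py pics/a2.png
```

```text
[626.4 285.8  56.3] [-3.140e+00 -1.000e-03  2.516e+00] [-0.2  0.3  0.2] 91.9 4.02
```

View pics/a2.png

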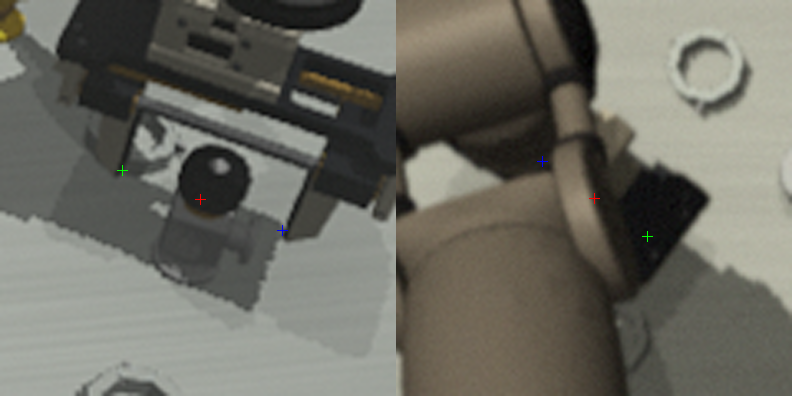

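The knob at crop (213,182) is about 5 mm towards +y from the jaw centre. I'll shift, close, and lift.

send_rows([
  [[0,0,0,1,5,1,-1],[0,0,0,1,5,1,-1],[0,0,0,1,5,1,1],[0,0,0,1,5,1,1],[0,0,0,1,5,1,1]],
])

```text
time: 4.53
tool_pos: [629.2, 291.8, 56.2]
tcp_rot: [3.141, 0.0, 2.517]
contact_force: [0.3, 0.0, 0.9]
grip_width: 76.1
```

send_rows([
  [[0,0,0,0,0,0,1],[0,0,0,0,0,0,1],[0,0,0,0,0,0,1],[0,0,0,0,0,0,1],[0,0,0,0,0,0,1]],
])

```text
time: 4.95
tool_pos: [629.1, 291.7, 55.8]
tcp_rot: [-3.141, 0.0, 2.517]
contact_force: [-0.3, -1.1, 0.5]
grip_width: 43.2
```

```bash
python3 look.py pics/a3.png
```

```text
[629.1 291.7  55.8] [-3.141  0.     2.517] [-0.3 -1.1  0.5] 43.2 4.95
```

View pics/a3.png

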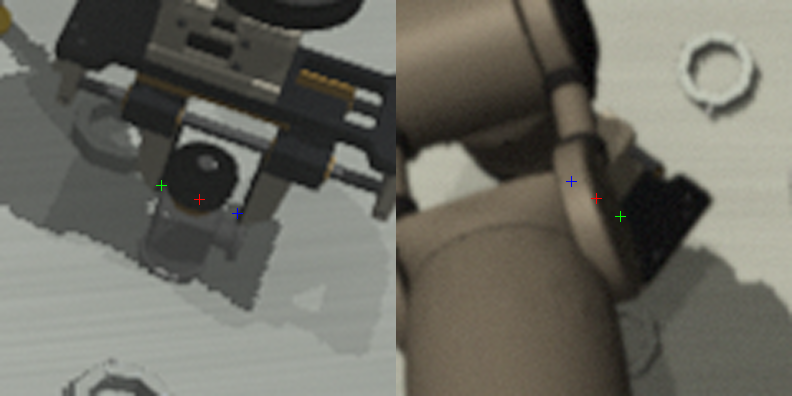

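send_rows([
  [[0,0,0,0,0,0,1],[0,0,0,0,0,0,1],[0,0,0,0,0,0,1],[0,0,0,0,0,0,1]],
])

```text
time: 5.38
tool_pos: [629.0, 291.6, 55.7]
tcp_rot: [-3.141, -0.0, 2.517]
contact_force: [-0.7, -0.8, 0.2]
grip_width: 35.4
```

send_rows([
  [[0,0,0,0,0,-20,1],[0,0,0,0,0,-50,1],[0,0,0,0,0,-85,1],[0,0,0,0,0,-110,1],[0,0,0,0,0,-120,1]],
])

```text
time: 5.8
tool_pos: [630.6, 292.5, 180.3]
tcp_rot: [3.136, 0.004, 2.517]
contact_force: [0.2, -0.0, -3.3]
grip_width: 35.4
```

```bash
python3 look.py pics/a4.png; python3 go.py 426 -104 195 1.433
```

```text
[630.6 292.5 180.3] [3.136 0.004 2.517] [ 0.2 -0.  -3.3] 35.4 5.8
[0.2, 0.0, 62.1, -66.3, -440.6, 0.1]
5.9 [629.9 292.2 177.6] [3.138e+00 2.000e-03 2.517e+00] [ 0.9  0.2 -3.6] 35.3 [ 0.32  0.7   1.06  0.    1.38 -0.62]
```

View pics/a4.png

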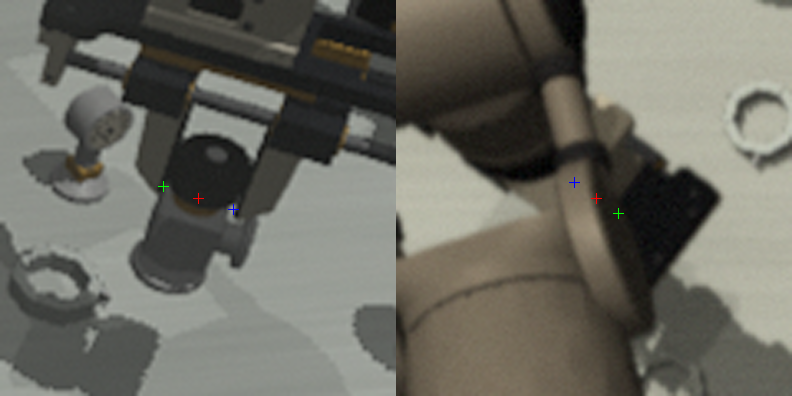

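```bash
python3 go.py 427 -99.5 195 1.433
```

```text
[0.2, 0.0, 62.1, -64.4, -436.4, 0.1]
5.9 [629.9 292.2 177.6] [3.138e+00 2.000e-03 2.517e+00] [ 0.9  0.2 -3.6] 35.3 [ 0.32  0.7   1.06  0.    1.38 -0.62]
```

send_rows([
  [[0,0,3,-2,-15,0,1],[0,0,7,-6,-40,0,1],[0,0,12,-11,-72,0,1],[0,0,17,-16,-105,0,1],[0,0,22,-20,-138,0,1]],
])

```text
time: 6.32
tool_pos: [562.3, 166.9, 172.5]
tcp_rot: [-3.137, -0.002, 2.129]
contact_force: [0.6, -0.9, -3.5]
grip_width: 35.3
```

```bash
python3 go.py 427 -99.5 195 1.433
```

```text
[-0.3, -0.0, 39.9, -154.2, -255.9, -2.7]
6.32 [562.3 166.9 172.5] [-3.137e+00 -2.000e-03  2.129e+00] [ 0.6 -0.9 -3.5] 35.3 [ 0.16  0.5   1.42 -0.    1.22 -0.4 ]
```

send_rows([
  [[0,0,5,-18,-30,0,1],[0,0,10,-37,-61,-1,1],[0,0,15,-55,-92,-1,1],[0,0,20,-73,-122,-2,1],[0,0,25,-92,-153,-2,1]],
])

```text
time: 6.73
tool_pos: [481.8, 7.9, 175.5]
tcp_rot: [-3.138, -0.001, 1.693]
contact_force: [0.8, -1.5, -2.4]
grip_width: 35.1
```

```bash
python3 go.py 427 -99.5 195 1.433
```

```text
[-0.2, -0.0, 14.9, -99.9, -67.5, -0.5]
6.73 [481.8   7.9 175.5] [-3.138e+00 -1.000e-03  1.693e+00] [ 0.8 -1.5 -2.4] 35.1 [-0.14  0.32  1.71  0.    1.11 -0.26]
```

send_rows([
  [[0,0,5,-33,-22,0,1],[0,0,10,-60,-41,-1,1],[0,0,15,-82,-56,-1,1],[0,0,15,-95,-64,-1,1],[0,0,15,-100,-67,-1,1]],
])

```text
time: 7.15
tool_pos: [428.1, -100.2, 176.9]
tcp_rot: [-3.137, -0.001, 1.432]
contact_force: [-0.2, 0.4, -2.8]
grip_width: 35.5
```

send_rows([
  [[0,0,0,0,0,0,1],[0,0,0,0,0,0,1]],
])

```text
time: 7.32
tool_pos: [430.0, -98.2, 177.9]
tcp_rot: [-3.14, -0.001, 1.435]
contact_force: [-0.3, 0.7, -3.3]
grip_width: 35.2
```

```bash
python3 go.py 427 -99.5 80 1.433; python3 look.py pics/a5.png
```

```text
[-0.1, -0.1, 0.1, -1.8, -2.6, 116.7]
7.32 [430.  -98.2 177.9] [-3.140e+00 -1.000e-03  1.435e+00] [-0.3  0.7 -3.3] 35.2 [-0.4   0.24  1.82  0.    1.09 -0.26]
[430.  -98.2 177.9] [-3.140e+00 -1.000e-03  1.435e+00] [-0.3  0.7 -3.3] 35.2 7.32
```

View pics/a5.png

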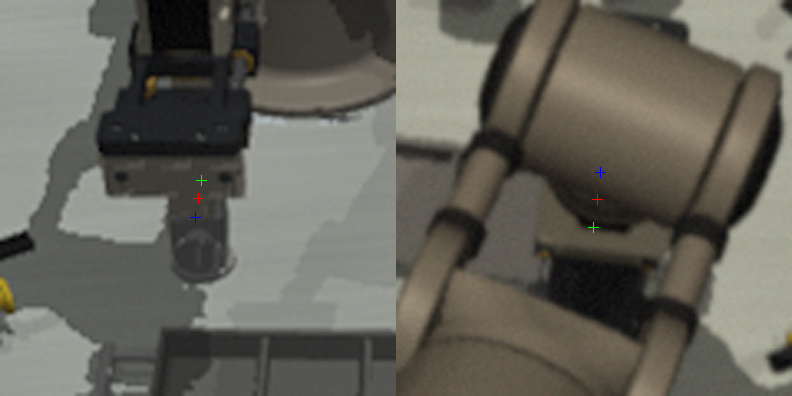

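send_rows([
  [[0,0,0,-1,-1,15,1],[0,0,0,-2,-2,40,1],[0,0,0,-2,-2,65,1],[0,0,0,-2,-2,80,1],[0,0,0,-2,-2,85,1]],
])

```text
time: 7.83
tool_pos: [426.9, -99.0, 91.5]
tcp_rot: [-3.137, -0.001, 1.437]
contact_force: [-1.0, 0.4, -2.8]
grip_width: 35.6
```

```bash
python3 look.py pics/a6.png
```

```text
[426.9 -99.   91.5] [-3.137e+00 -1.000e-03  1.437e+00] [-1.   0.4 -2.8] 35.6 7.83
```

View pics/a6.png

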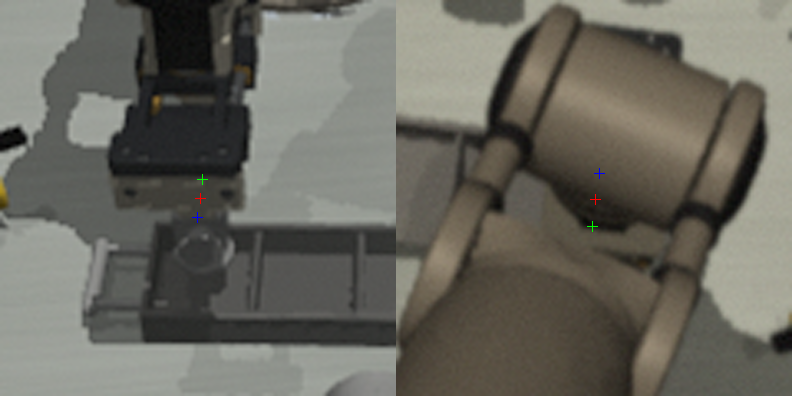

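send_rows([
  [[0,0,0,0,0,8,1],[0,0,0,0,0,16,1],[0,0,0,0,0,22,1],[0,0,0,0,0,27,1],[0,0,0,0,0,30,1]],
])

```text
time: 8.35
tool_pos: [427.9, -100.5, 63.3]
tcp_rot: [-3.141, -0.0, 1.435]
contact_force: [0.4, 0.3, -3.4]
grip_width: 35.7
```

send_rows([
  [[0,0,0,0,0,0.5,1],[0,0,0,0,0,1,1]],
])

```text
time: 8.52
tool_pos: [428.1, -100.6, 62.8]
tcp_rot: [-3.141, 0.0, 1.435]
contact_force: [0.5, -0.1, -2.4]
grip_width: 35.3
```

send_rows([
  [[0,0,0,0,0,0.7,1],[0,0,0,0,0,1.4,1],[0,0,0,0,0,2,1],[0,0,0,0,0,2,1]],
])

```text
time: 8.85
tool_pos: [428.1, -100.6, 60.9]
tcp_rot: [3.141, 0.0, 1.435]
contact_force: [-0.1, -0.6, -3.1]
grip_width: 35.6
```

send_rows([
  [[0,0,0,0,0,0.5,1],[0,0,0,0,0,1,1],[0,0,0,0,0,1,1]],
])

```text
time: 9.1
tool_pos: [428.0, -100.6, 59.8]
tcp_rot: [-3.142, 0.0, 1.435]
contact_force: [0.1, -0.7, -4.0]
grip_width: 35.7
```

send_rows([
  [[0,0,0,0,0,0.5,1],[0,0,0,0,0,0.5,1],[0,0,0,0,0,0.5,1]],
])

```text
time: 9.35
tool_pos: [428.1, -100.6, 59.6]
tcp_rot: [3.141, 0.0, 1.435]
contact_force: [-1.9, 0.4, 1.6]
grip_width: 35.7
```

send_rows([
  [[0,0,0,0,0,0.5,1],[0,0,0,0,0,0.5,1],[0,0,0,0,0,0.5,1]],
])

```text
time: 9.6
tool_pos: [428.1, -100.7, 59.5]
tcp_rot: [3.141, 0.0, 1.435]
contact_force: [-2.7, 0.0, 7.5]
grip_width: 35.4
```

send_rows([
  [[0,0,0,0,0,-0.5,0.2],[0,0,0,0,0,-0.5,-1],[0,0,0,0,0,-0.5,-1],[0,0,0,0,0,-0.5,-1],[0,0,0,0,0,-0.5,-1]],
])

```text
time: 10.02
tool_pos: [428.2, -100.6, 59.3]
tcp_rot: [3.141, 0.0, 1.435]
contact_force: [1.1, -0.7, -1.0]
grip_width: 58.6
```

send_rows([
  [[0,0,0,0,0,-10,-1],[0,0,0,0,0,-40,-1],[0,0,0,0,0,-80,-1],[0,0,0,0,0,-110,-1],[0,0,0,0,0,-130,-1]],
])

```text
time: 10.43
tool_pos: [429.0, -100.9, 192.4]
tcp_rot: [3.138, 0.001, 1.435]
contact_force: [1.0, -0.4, 0.2]
grip_width: 90.2
```

```bash
python3 look.py pics/a7.png;  python3 go.py 642.5 139.5 190 1.433
```

```text
[ 429.  -100.9  192.4] [3.138e+00 1.000e-03 1.435e+00] [ 1.  -0.4  0.2] 90.2 10.43
[0.4, 0.1, 0.1, 267.4, 177.7, 22.3]
10.53 [ 430.  -101.3  192.7] [3.134e+00 2.000e-03 1.435e+00] [ 0.3 -0.7  0.2] 91.4 [-0.41  0.22  1.8  -0.    1.12 -0.27]
```

View pics/a7.png

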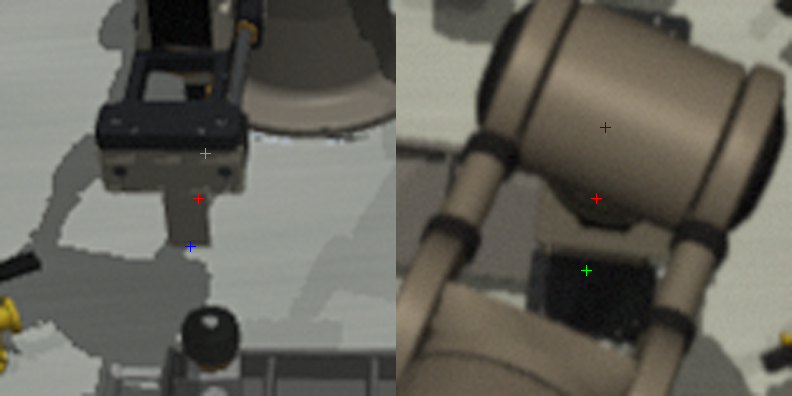

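The valve stands upright in the first compartment (scene crop 210,340). Next is the filter.

send_rows([
  [[0,0,0,30,20,2,-1],[0,0,0,63,42,5,-1],[0,0,0,96,64,8,-1],[0,0,0,129,86,11,-1],[0,0,0,162,108,14,-1]],
])

```text
time: 10.95
tool_pos: [557.5, 46.9, 173.7]
tcp_rot: [-3.14, 0.0, 1.435]
contact_force: [1.3, -0.6, 0.9]
grip_width: 91.7
```

```bash
python3 go.py 642.5 139.5 150 1.433
```

```text
[-0.1, 0.0, 0.1, 103.3, 71.7, 42.4]
10.95 [557.5  46.9 173.7] [-3.14   0.     1.435] [ 1.3 -0.6  0.9] 91.7 [-0.05  0.45  1.51 -0.    1.19  0.08]
```

send_rows([
  [[0,0,0,30,20,12,-1],[0,0,0,60,42,25,-1],[0,0,0,85,59,35,-1],[0,0,0,102,71,42,-1],[0,0,0,102,71,42,-1]],
])

```text
time: 11.37
tool_pos: [641.4, 139.9, 128.8]
tcp_rot: [-3.137, 0.0, 1.438]
contact_force: [0.1, -1.2, -0.1]
grip_width: 91.5
```

send_rows([
  [[0,0,0,0,0,0,-1],[0,0,0,0,0,0,-1]],
])

```text
time: 11.53
tool_pos: [640.4, 136.2, 132.3]
tcp_rot: [-3.14, 0.001, 1.435]
contact_force: [-0.4, 1.1, -0.1]
grip_width: 91.4
```

```bash
python3 go.py 642.5 139.5 52 1.433;  python3 look.py pics/a8.png
```

```text
[-0.1, 0.1, 0.1, 3.7, 1.8, 99.1]
11.53 [640.4 136.2 132.3] [-3.140e+00  1.000e-03  1.435e+00] [-0.4  1.1 -0.1] 91.4 [ 0.09  0.66  1.26 -0.    1.23  0.23]
[640.4 136.2 132.3] [-3.140e+00  1.000e-03  1.435e+00] [-0.4  1.1 -0.1] 91.4 11.53
```

View pics/a8.png

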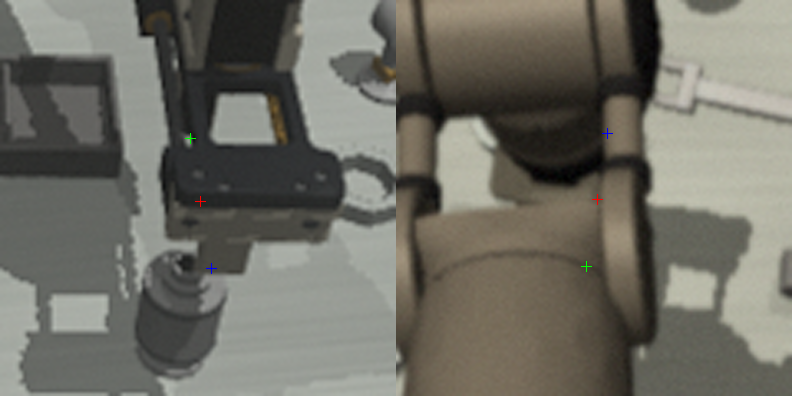

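send_rows([
  [[0,0,0,3,2,25,-1],[0,0,0,4,2,55,-1],[0,0,0,4,2,80,-1],[0,0,0,4,2,95,-1],[0,0,0,4,2,99,-1]],
])

```text
time: 12.05
tool_pos: [641.6, 139.2, 31.8]
tcp_rot: [-3.137, 0.001, 1.434]
contact_force: [-0.3, -0.0, -0.2]
grip_width: 91.9
```

```bash
 python3 look.py pics/a9.png
```

```text
[641.6 139.2  31.8] [-3.137e+00  1.000e-03  1.434e+00] [-0.3 -0.  -0.2] 91.9 12.05
```

View pics/a9.png

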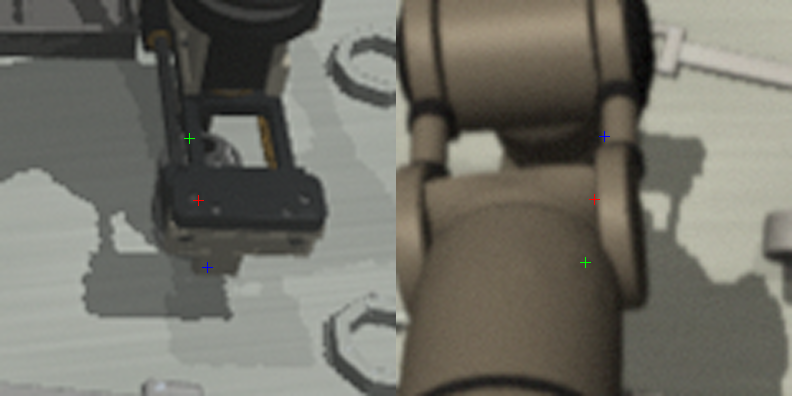

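send_rows([
  [[0,0,0,0,0,0,1],[0,0,0,0,0,0,1],[0,0,0,0,0,0,1],[0,0,0,0,0,0,1],[0,0,0,0,0,0,1]],
])

```text
time: 12.57
tool_pos: [644.0, 140.5, 35.1]
tcp_rot: [3.14, -0.0, 1.435]
contact_force: [-0.1, 0.6, -0.0]
grip_width: 63.0
```

```bash
 python3 -c "
from h import *
o=get_obs();p=o['tool_pos'];c=proj('scene',p).round().astype(int)-60
print(o['grip_width'],p,o['contact_force'],(proj('scene',[p[0],p[1],80])-c+.5)*3.3)"
```

```text
63.0496077289647 [644.02126873 140.48485925  35.1280024 ] [-0.12098655  0.56100151 -0.02092646] [209.91998303 150.17247779]
```

send_rows([
  [[0,0,0,0,0,0,1],[0,0,0,0,0,0,1],[0,0,0,0,0,0,1],[0,0,0,0,0,0,1]],
])

```text
time: 12.9
tool_pos: [643.7, 140.5, 34.4]
tcp_rot: [-3.142, 0.0, 1.435]
contact_force: [-0.4, -0.8, 0.6]
grip_width: 45.5
```

send_rows([
  [[0,0,0,0,0,0,1],[0,0,0,0,0,-10,1],[0,0,0,0,0,-40,1],[0,0,0,0,0,-75,1],[0,0,0,0,0,-105,1]],
])

```text
time: 13.32
tool_pos: [643.4, 140.4, 141.0]
tcp_rot: [-3.141, 0.0, 1.435]
contact_force: [0.6, 0.4, -2.4]
grip_width: 45.0
```

send_rows([
  [[0,0,0,0,0,-15,1],[0,0,0,0,0,-25,1],[0,0,0,0,0,-25,1]],
])

```text
time: 13.57
tool_pos: [644.6, 140.5, 167.0]
tcp_rot: [3.138, -0.001, 1.435]
contact_force: [1.3, -0.7, -2.6]
grip_width: 45.5
```

```bash
 python3 go.py 436.7 -30.2 182 1.433; python3 look.py pics/b0.png
```

```text
[0.2, -0.0, 0.1, -197.3, -182.8, 2.9]
13.57 [644.6 140.5 167. ] [ 3.138e+00 -1.000e-03  1.435e+00] [ 1.3 -0.7 -2.6] 45.5 [ 0.1   0.64  1.2  -0.    1.3   0.23]
[644.6 140.5 167. ] [ 3.138e+00 -1.000e-03  1.435e+00] [ 1.3 -0.7 -2.6] 45.5 13.57
```

View pics/b0.png

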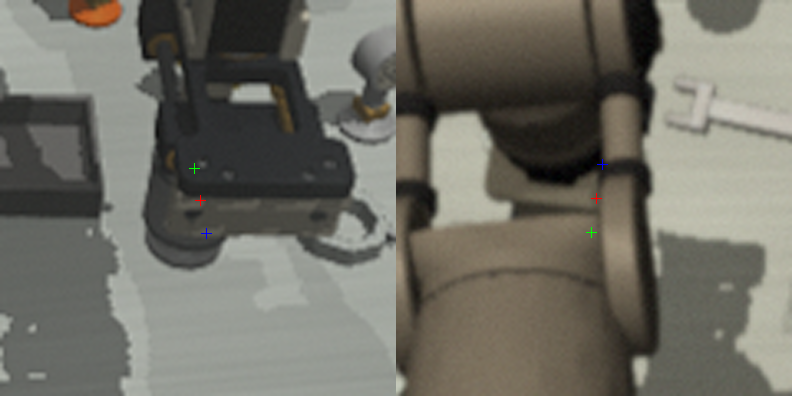

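send_rows([
  [[0,0,0,-15,-14,0,1],[0,0,0,-36,-33,0,1],[0,0,0,-59,-55,1,1],[0,0,0,-83,-77,1,1],[0,0,0,-107,-99,1,1]],
])

```text
time: 14.08
tool_pos: [528.5, 47.2, 161.1]
tcp_rot: [-3.137, 0.001, 1.435]
contact_force: [0.3, -0.5, -2.8]
grip_width: 45.4
```

```bash
 python3 go.py 436.7 -30.2 182 1.433
```

```text
[-0.2, 0.0, 0.1, -89.1, -80.5, -1.7]
14.08 [528.5  47.2 161.1] [-3.137e+00  1.000e-03  1.435e+00] [ 0.3 -0.5 -2.8] 45.4 [-0.06  0.42  1.6  -0.    1.13  0.08]
```

send_rows([
  [[0,0,0,-24,-22,0,1],[0,0,0,-46,-42,0,1],[0,0,0,-65,-60,0,1],[0,0,0,-80,-74,0,1],[0,0,0,-84,-77,0,1]],
])

```text
time: 14.5
tool_pos: [439.9, -25.9, 161.8]
tcp_rot: [-3.136, 0.0, 1.433]
contact_force: [0.9, 0.9, -2.9]
grip_width: 45.8
```

send_rows([
  [[0,0,0,0,0,0,1],[0,0,0,0,0,0,1]],
])

```text
time: 14.67
tool_pos: [443.8, -24.8, 162.8]
tcp_rot: [-3.141, -0.0, 1.434]
contact_force: [0.8, -0.1, -3.1]
grip_width: 45.2
```

```bash
 python3 go.py 436.7 -30.2 85 1.433
```

```text
[-0.0, -0.0, 0.1, -6.4, -6.2, 96.6]
14.67 [443.8 -24.8 162.8] [-3.141 -0.     1.434] [ 0.8 -0.1 -3.1] 45.2 [-0.23  0.27  1.83  0.    1.05 -0.09]
```

send_rows([
  [[0,0,0,-6,-6,8,1],[0,0,0,-6,-6,30,1],[0,0,0,-6,-6,55,1],[0,0,0,-6,-6,78,1],[0,0,0,-6,-6,90,1]],
])

```text
time: 15.08
tool_pos: [436.4, -29.0, 70.7]
tcp_rot: [-3.138, -0.001, 1.436]
contact_force: [0.2, -0.1, -2.8]
grip_width: 45.7
```

```bash
 python3 go.py 436.7 -30.2 57.5 1.433; python3 look.py pics/b1.png;python3 go.py 436.7 -30.2 57.5 1.433
```

```text
[-0.2, -0.0, 0.2, -1.1, 0.6, 32.0]
15.08 [436.4 -29.   70.7] [-3.138e+00 -1.000e-03  1.436e+00] [ 0.2 -0.1 -2.8] 45.7 [-0.24  0.4   1.96  0.    0.79 -0.11]
[436.4 -29.   70.7] [-3.138e+00 -1.000e-03  1.436e+00] [ 0.2 -0.1 -2.8] 45.7 15.08
[-0.3, -0.0, 0.2, -1.1, 1.0, 32.4]
15.18 [436.  -29.1  71.1] [-3.137e+00 -1.000e-03  1.436e+00] [ 0.4 -0.4 -2.3] 45.3 [-0.24  0.4   1.96  0.    0.79 -0.11]
```

View pics/b1.png

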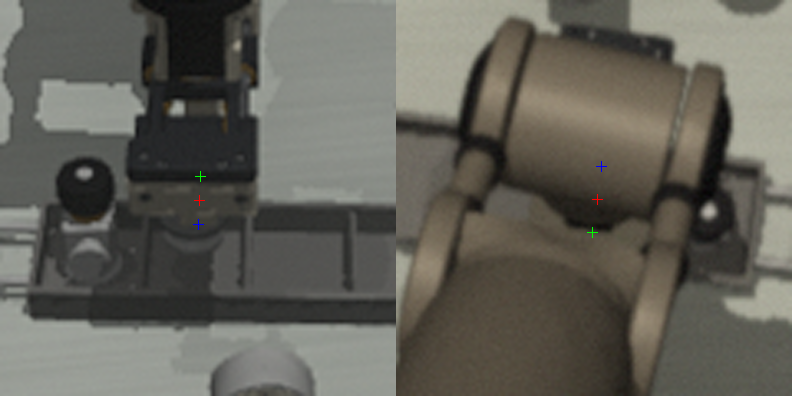

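send_rows([
  [[0,0,0,0,0,8,1],[0,0,0,0,0,16,1],[0,0,0,0,0,22,1],[0,0,0,0,0,27,1],[0,0,0,0,0,27,1]],
])

```text
time: 15.6
tool_pos: [436.3, -30.0, 45.7]
tcp_rot: [-3.14, -0.0, 1.435]
contact_force: [0.1, -0.2, -2.6]
grip_width: 45.5
```

send_rows([
  [[0,0,0,0,0,0.5,1],[0,0,0,0,0,1,1],[0,0,0,0,0,1.5,1],[0,0,0,0,0,2,1],[0,0,0,0,0,2,1]],
])

```text
time: 16.02
tool_pos: [436.8, -30.2, 44.5]
tcp_rot: [3.141, 0.0, 1.435]
contact_force: [0.6, -0.4, -3.4]
grip_width: 45.4
```

send_rows([
  [[0,0,0,0,0,1.5,1],[0,0,0,0,0,3,1],[0,0,0,0,0,4.5,1],[0,0,0,0,0,5,1],[0,0,0,0,0,5,1]],
])

```text
time: 16.43
tool_pos: [436.6, -30.1, 39.2]
tcp_rot: [-3.141, 0.0, 1.435]
contact_force: [-0.3, -0.2, -2.2]
grip_width: 45.4
```

send_rows([
  [[0,0,0,0,0,0.5,1],[0,0,0,0,0,1,1],[0,0,0,0,0,1,1]],
])

```text
time: 16.68
tool_pos: [436.7, -30.1, 38.4]
tcp_rot: [3.142, 0.0, 1.435]
contact_force: [0.3, 0.2, -2.7]
grip_width: 45.7
```

send_rows([
  [[0,0,0,0,0,0.5,1],[0,0,0,0,0,0.5,1],[0,0,0,0,0,0.5,1]],
])

```text
time: 16.93
tool_pos: [436.7, -30.1, 38.3]
tcp_rot: [3.141, 0.0, 1.435]
contact_force: [-2.9, 0.3, 6.2]
grip_width: 45.9
```

send_rows([
  [[0,0,0,0,0,0.5,1],[0,0,0,0,0,0.5,1],[0,0,0,0,0,0.5,1]],
])

```text
time: 17.18
tool_pos: [436.7, -30.1, 38.3]
tcp_rot: [3.141, 0.0, 1.435]
contact_force: [-3.6, 0.5, 12.3]
grip_width: 45.4
```

send_rows([
  [[0,0,0,0,0,-1,1],[0,0,0,0,0,-1,-1],[0,0,0,0,0,-1,-1],[0,0,0,0,0,-1,-1],[0,0,0,0,0,-1,-1]],
])

```text
time: 17.6
tool_pos: [436.7, -30.1, 38.3]
tcp_rot: [3.142, 0.0, 1.435]
contact_force: [-1.3, 0.3, 0.1]
grip_width: 67.7
```

send_rows([
  [[0,0,0,0,0,0,-1],[0,0,0,0,0,-20,-1],[0,0,0,0,0,-60,-1],[0,0,0,0,0,-100,-1],[0,0,0,0,0,-140,-1]],
])

```text
time: 18.02
tool_pos: [436.1, -29.9, 179.8]
tcp_rot: [-3.14, -0.0, 1.435]
contact_force: [1.1, -1.2, 1.0]
grip_width: 91.3
```

```bash
 python3 look.py pics/b2.png;python3 go.py 459 -360 170 1.433
```

```text
[436.1 -29.9 179.8] [-3.14  -0.     1.435] [ 1.1 -1.2  1. ] 91.3 18.02
[0.7, 0.1, 0.1, -323.5, 62.9, 34.1]
18.12 [440.1 -30.8 184.1] [3.130e+00 1.000e-03 1.435e+00] [ 0.2  0.9 -1. ] 91.9 [-0.24  0.23  1.82 -0.    1.09 -0.11]
```

View pics/b2.png

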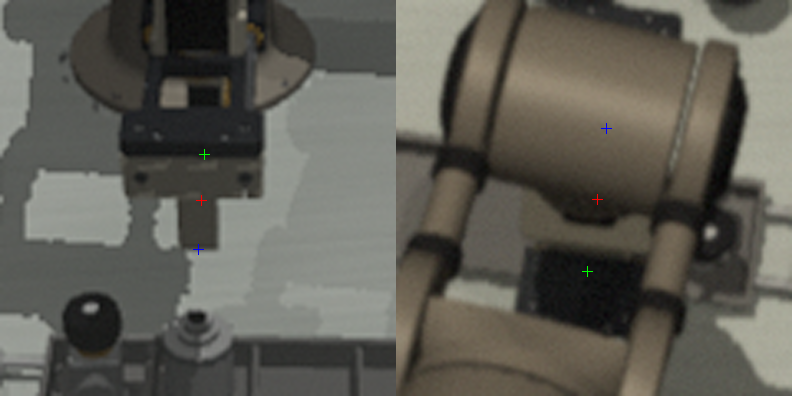

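The filter stands upright in compartment 2 (scene crop 197,330). Next is the sensor.

send_rows([
  [[0,0,0,-30,6,0,-1],[0,0,0,-68,13,0,-1],[0,0,0,-106,20,5,-1],[0,0,0,-144,28,10,-1],[0,0,0,-182,35,15,-1]],
])

```text
time: 18.53
tool_pos: [446.4, -216.8, 162.8]
tcp_rot: [-3.141, -0.0, 1.435]
contact_force: [1.7, 0.5, 0.3]
grip_width: 91.8
```

```bash
python3 go.py 459 -360 150 1.433
```

```text
[-0.0, -0.0, 0.1, -140.1, 31.8, 31.6]
18.53 [ 446.4 -216.8  162.8] [-3.141 -0.     1.435] [1.7 0.5 0.3] 91.8 [-0.61  0.35  1.7  -0.    1.09 -0.47]
```

send_rows([
  [[0,0,0,-38,8,5,-1],[0,0,0,-75,17,12,-1],[0,0,0,-110,25,20,-1],[0,0,0,-135,31,28,-1],[0,0,0,-135,31,30,-1]],
])

```text
time: 18.95
tool_pos: [458.3, -357.5, 131.0]
tcp_rot: [-3.141, 0.001, 1.431]
contact_force: [-1.0, 1.4, 0.9]
grip_width: 91.8
```

send_rows([
  [[0,0,0,0,0,0,-1],[0,0,0,0,0,0,-1]],
])

```text
time: 19.12
tool_pos: [458.7, -352.1, 132.7]
tcp_rot: [-3.14, -0.001, 1.435]
contact_force: [-0.3, -0.3, -0.8]
grip_width: 91.8
```

```bash
python3 look.py pics/b3.png; python3 go.py 459 -360 55 1.433
```

```text
[ 458.7 -352.1  132.7] [-3.140e+00 -1.000e-03  1.435e+00] [-0.3 -0.3 -0.8] 91.8 19.12
[-0.0, -0.0, 0.2, -8.2, 0.9, 97.4]
19.22 [ 459.2 -351.8  133.6] [-3.141 -0.     1.436] [-0.3  0.5 -0.8] 91.8 [-0.79  0.52  1.5   0.    1.11 -0.65]
```

View pics/b3.png

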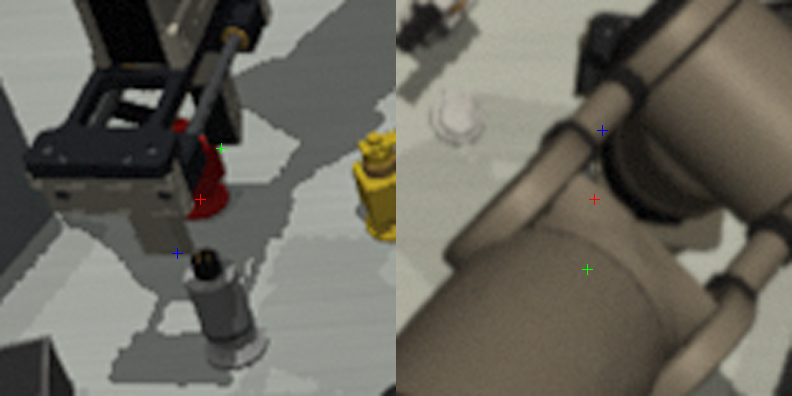

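```bash
python3 -c "
from h import *
c=proj('scene',[458.7,-352.1,132.7]).round().astype(int)-60
for u,v,z in((237,350,2),(205,263,84),(213,287,70)):
  q=np.array([u,v])/3.3-.5+c; print(onz('scene',q[::-1],z))"
```

```text
[ 459.71713472 -362.03913633    2.        ]
[ 462.16832465 -361.30675814   84.        ]
[ 469.35965917 -358.97385573   70.        ]
```

send_rows([
  [[0,0,0,-5,2,10,-1],[0,0,0,-8,3,35,-1],[0,0,0,-8,3,65,-1],[0,0,0,-8,3,87,-1],[0,0,0,-8,3,97,-1]],
])

```text
time: 19.63
tool_pos: [459.9, -359.6, 33.3]
tcp_rot: [-3.138, -0.003, 1.436]
contact_force: [0.3, -0.1, 0.4]
grip_width: 91.6
```

```bash
python3 look.py pics/b4.png; python3 go.py 460 -360 55 1.433
```

```text
[ 459.9 -359.6   33.3] [-3.138e+00 -3.000e-03  1.436e+00] [ 0.3 -0.1  0.4] 91.6 19.63
[-0.2, -0.1, 0.1, 0.2, -0.4, -1.6]
19.73 [ 460.3 -360.2   34.6] [-3.139e+00 -2.000e-03  1.436e+00] [ 0.  -0.8  0.4] 91.9 [-0.8   0.66  1.57 -0.    0.91 -0.66]
```

View pics/b4.png

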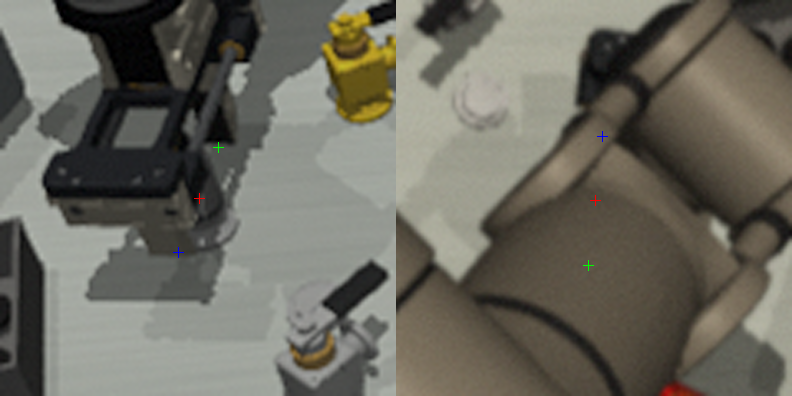

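Sensor is between the fingers (flange at crop 215,233). Closing.

send_rows([
  [[0,0,0,0,0,0,1],[0,0,0,0,0,0,1],[0,0,0,0,0,0,1],[0,0,0,0,0,0,1],[0,0,0,0,0,0,1]],
])

```text
time: 20.15
tool_pos: [461.4, -361.8, 37.3]
tcp_rot: [3.14, 0.001, 1.435]
contact_force: [-0.2, 0.4, 0.1]
grip_width: 63.0
```

send_rows([
  [[0,0,0,0,0,0,1],[0,0,0,0,0,0,1],[0,0,0,0,0,0,1],[0,0,0,0,0,0,1],[0,0,0,0,0,0,1]],
])

```text
time: 20.57
tool_pos: [460.8, -361.4, 36.3]
tcp_rot: [-3.141, -0.0, 1.435]
contact_force: [-0.2, 0.0, 0.6]
grip_width: 31.2
```

send_rows([
  [[0,0,0,0,0,0,1],[0,0,0,0,0,0,1]],
])

```text
time: 20.73
tool_pos: [460.9, -361.4, 36.3]
tcp_rot: [-3.141, -0.0, 1.435]
contact_force: [-0.2, -0.0, 0.2]
grip_width: 31.8
```

send_rows([
  [[0,0,0,0,0,-10,1],[0,0,0,0,0,-40,1],[0,0,0,0,0,-75,1],[0,0,0,0,0,-105,1],[0,0,0,0,0,-120,1]],
])

```text
time: 21.15
tool_pos: [462.2, -362.5, 161.1]
tcp_rot: [3.137, 0.004, 1.435]
contact_force: [0.9, -0.3, -2.1]
grip_width: 31.8
```

send_rows([
  [[0,0,0,0,0,-10,1],[0,0,0,0,0,-10,1]],
])

```text
time: 21.32
tool_pos: [461.7, -362.1, 168.9]
tcp_rot: [3.138, 0.003, 1.435]
contact_force: [0.4, 0.1, -2.0]
grip_width: 31.6
```

```bash
python3 look.py pics/b5.png; python3 go.py 446.3 39.2 190 1.433
```

```text
[ 461.7 -362.1  168.9] [3.138e+00 3.000e-03 1.435e+00] [ 0.4  0.1 -2. ] 31.6 21.32
[-0.1, -0.0, 0.1, 394.6, -68.4, -5.2]
21.42 [ 460.6 -361.   165.7] [-3.141e+00 -1.000e-03  1.435e+00] [-0.7  0.7 -2.8] 31.5 [-0.8   0.5   1.44 -0.    1.2  -0.66]
```

View pics/b5.png

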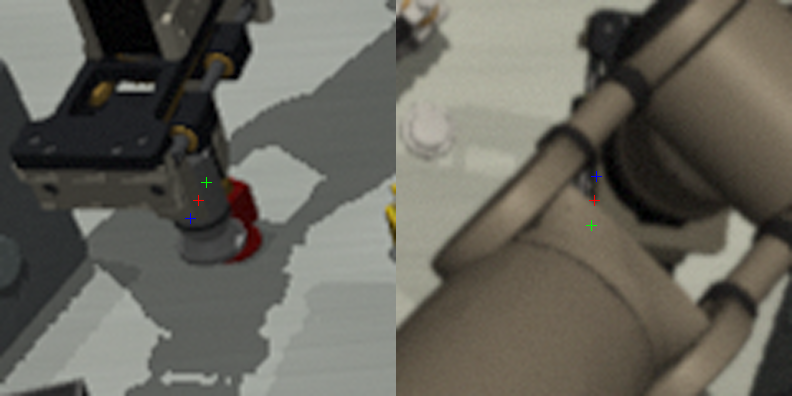

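send_rows([
  [[0,0,0,15,-3,-1,1],[0,0,0,42,-7,-2,1],[0,0,0,75,-13,-4,1],[0,0,0,108,-19,-5,1],[0,0,0,142,-25,-5,1]],
])

```text
time: 21.83
tool_pos: [454.3, -215.7, 169.6]
tcp_rot: [-3.138, -0.002, 1.434]
contact_force: [0.5, 0.2, -2.0]
grip_width: 31.5
```

```bash
python3 go.py 446.3 39.2 190 1.433
```

```text
[-0.2, -0.1, 0.1, 251.4, -42.7, -1.1]
21.83 [ 454.3 -215.7  169.6] [-3.138e+00 -2.000e-03  1.434e+00] [ 0.5  0.2 -2. ] 31.5 [-0.6   0.36  1.67  0.    1.12 -0.46]
```

send_rows([
  [[0,0,0,34,-6,0,1],[0,0,0,68,-12,0,1],[0,0,0,102,-17,0,1],[0,0,0,136,-23,0,1],[0,0,0,168,-28,0,1]],
])

```text
time: 22.25
tool_pos: [449.0, -45.1, 169.7]
tcp_rot: [-3.138, -0.001, 1.435]
contact_force: [0.7, 0.3, -1.0]
grip_width: 31.3
```

```bash
python3 go.py 446.3 39.2 190 1.433
```

```text
[-0.2, -0.0, 0.1, 83.1, -14.1, -1.4]
22.25 [449.  -45.1 169.7] [-3.138e+00 -1.000e-03  1.435e+00] [ 0.7  0.3 -1. ] 31.3 [-0.27  0.27  1.8   0.    1.07 -0.13]
```

send_rows([
  [[0,0,0,28,-5,0,1],[0,0,0,50,-9,0,1],[0,0,0,66,-11,0,1],[0,0,0,76,-13,0,1],[0,0,0,76,-13,0,1]],
])

```text
time: 22.67
tool_pos: [446.9, 31.5, 170.2]
tcp_rot: [-3.139, -0.0, 1.437]
contact_force: [-1.1, -0.2, -1.1]
grip_width: 31.6
```

send_rows([
  [[0,0,0,0,0,0,1],[0,0,0,0,0,0,1]],
])

```text
time: 22.83
tool_pos: [447.8, 29.2, 170.9]
tcp_rot: [-3.141, 0.001, 1.434]
contact_force: [0.2, 0.7, -2.2]
grip_width: 31.2
```

```bash
python3 go.py 446.3 39.2 91 1.433
```

```text
[-0.1, 0.0, 0.1, 9.8, -2.8, 98.7]
22.83 [447.8  29.2 170.9] [-3.141e+00  1.000e-03  1.434e+00] [ 0.2  0.7 -2.2] 31.2 [-0.11  0.26  1.81 -0.    1.07  0.03]
```

send_rows([
  [[0,0,0,6,-2,8,1],[0,0,0,10,-3,30,1],[0,0,0,10,-3,58,1],[0,0,0,10,-3,82,1],[0,0,0,10,-3,96,1]],
])

```text
time: 23.25
tool_pos: [444.7, 39.9, 72.7]
tcp_rot: [-3.138, 0.0, 1.434]
contact_force: [-0.4, 0.0, -1.8]
grip_width: 31.8
```

```bash
 python3 look.py pics/b6.png;python3 go.py 446.3 39.2 59.1 1.433
```

```text
[444.7  39.9  72.7] [-3.138  0.     1.434] [-0.4  0.  -1.8] 31.8 23.25
[-0.3, 0.0, 0.0, -0.4, 2.3, 32.5]
23.35 [444.3  39.9  72.9] [-3.136  0.     1.434] [-0.7  0.3 -2. ] 31.5 [-0.08  0.41  1.93 -0.    0.81  0.05]
```

View pics/b6.png

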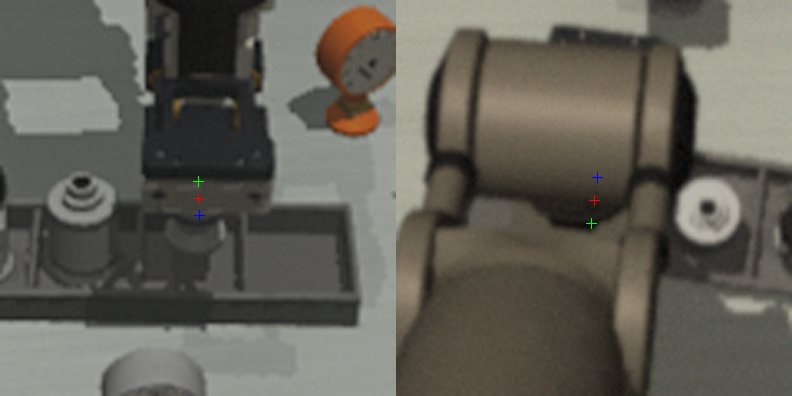

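send_rows([
  [[0,0,0,0,1,8,1],[0,0,0,-1,1,16,1],[0,0,0,-1,1,22,1],[0,0,0,-1,1,26,1],[0,0,0,-1,1,27,1]],
])

```text
time: 23.77
tool_pos: [447.0, 39.1, 47.9]
tcp_rot: [-3.141, 0.0, 1.435]
contact_force: [0.1, 0.7, -2.1]
grip_width: 31.3
```

send_rows([
  [[0,0,0,0,0,1,1],[0,0,0,0,0,2,1],[0,0,0,0,0,3,1],[0,0,0,0,0,4,1],[0,0,0,0,0,4,1]],
])

```text
time: 24.18
tool_pos: [447.2, 39.1, 44.4]
tcp_rot: [3.141, 0.0, 1.435]
contact_force: [-0.6, -0.7, -2.1]
grip_width: 31.4
```

send_rows([
  [[0,0,0,0,0,1,1],[0,0,0,0,0,2,1],[0,0,0,0,0,3,1],[0,0,0,0,0,3.5,1],[0,0,0,0,0,3.5,1]],
])

```text
time: 24.6
tool_pos: [447.1, 39.1, 40.7]
tcp_rot: [-3.141, 0.0, 1.435]
contact_force: [0.6, 0.3, -2.2]
grip_width: 31.5
```

send_rows([
  [[0,0,0,0,0,0.5,1],[0,0,0,0,0,0.5,1],[0,0,0,0,0,0.5,1]],
])

```text
time: 24.85
tool_pos: [447.2, 39.1, 40.4]
tcp_rot: [3.142, 0.0, 1.435]
contact_force: [0.0, 0.1, -1.5]
grip_width: 31.5
```

send_rows([
  [[0,0,0,0,0,0.5,1],[0,0,0,0,0,0.5,1],[0,0,0,0,0,0.5,1]],
])

```text
time: 25.1
tool_pos: [447.2, 39.1, 40.2]
tcp_rot: [3.141, 0.0, 1.435]
contact_force: [-2.2, 0.6, 5.7]
grip_width: 31.4
```

send_rows([
  [[0,0,0,0,0,-0.5,1],[0,0,0,0,0,-0.5,-1],[0,0,0,0,0,-0.5,-1],[0,0,0,0,0,-0.5,-1],[0,0,0,0,0,-0.5,-1]],
])

```text
time: 25.52
tool_pos: [447.3, 39.1, 40.3]
tcp_rot: [3.141, 0.0, 1.435]
contact_force: [-0.2, 0.6, 0.1]
grip_width: 53.6
```

send_rows([
  [[0,0,0,0,0,0,-1],[0,0,0,0,0,-20,-1],[0,0,0,0,0,-60,-1],[0,0,0,0,0,-100,-1],[0,0,0,0,0,-140,-1]],
])

```text
time: 25.93
tool_pos: [446.5, 39.2, 181.8]
tcp_rot: [-3.14, 0.0, 1.435]
contact_force: [1.1, -0.6, -0.2]
grip_width: 86.8
```

```bash
 python3 look.py pics/b7.png;python3 go.py 603 -5.5 165 1.47
```

```text
[446.5  39.2 181.8] [-3.14   0.     1.435] [ 1.1 -0.6 -0.2] 86.8 25.93
[0.7, -0.0, -2.0, -23.4, 156.5, 42.0]
26.03 [450.6  38.9 186.3] [ 3.129e+00 -1.000e-03  1.435e+00] [ 0.8  0.1 -0.6] 90.8 [-0.08  0.24  1.79 -0.    1.1   0.05]
```

View pics/b7.png

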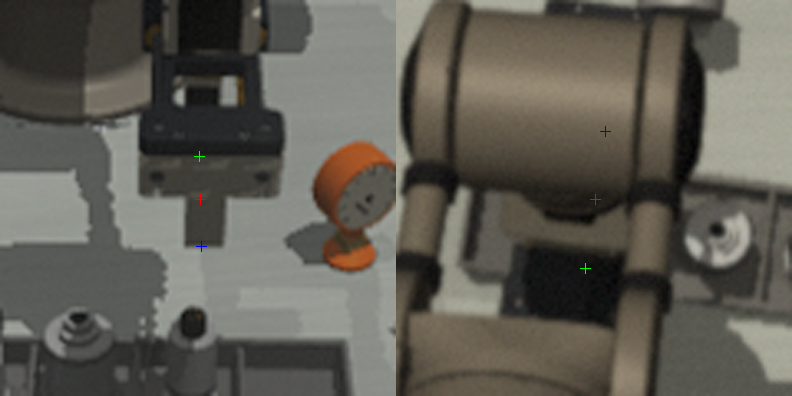

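The sensor stands upright in compartment 3 (scene crop 193,350). Now the large grey gauge.

send_rows([
  [[0,0,-1,-5,30,2,-1],[0,0,-2,-10,65,5,-1],[0,0,-3,-15,100,12,-1],[0,0,-3,-20,132,20,-1],[0,0,-3,-23,152,28,-1]],
])

```text
time: 26.45
tool_pos: [597.1, -5.3, 151.2]
tcp_rot: [3.141, 0.0, 1.487]
contact_force: [-1.5, -0.2, -0.0]
grip_width: 92.0
```

send_rows([
  [[0,0,0,0,0,0,-1],[0,0,0,0,0,0,-1]],
])

```text
time: 26.62
tool_pos: [594.2, -4.5, 150.6]
tcp_rot: [-3.138, -0.0, 1.487]
contact_force: [-0.2, -0.4, -0.0]
grip_width: 91.9
```

```bash
 python3 look.py pics/b8.png;python3 go.py 603 -5.5 66 1.486
```

```text
[594.2  -4.5 150.6] [-3.138 -0.     1.487] [-0.2 -0.4 -0. ] 91.9 26.62
[-0.1, -0.0, 0.1, -0.8, 9.6, 104.8]
26.72 [593.6  -3.9 152. ] [-3.14  -0.     1.487] [-0.2 -0.1  0.3] 91.9 [-0.14  0.53  1.43 -0.    1.18 -0.05]
```

View pics/b8.png

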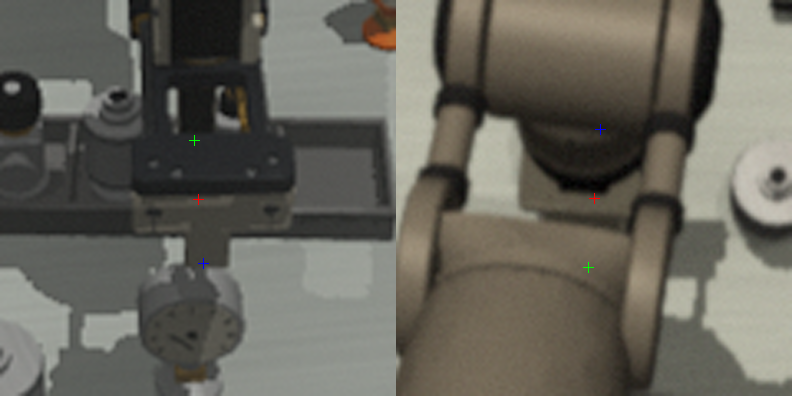

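```bash
python3 -c "
from h import *
c=proj('scene',[594.2,-4.5,150.6]).round().astype(int)-60
for u,v,z in((190,333,64),(188,380,4)):
  q=np.array([u,v])/3.3-.5+c; print(onz('scene',q[::-1],z))"
```

```text
[614.43360975 -11.0012413   64.        ]
[601.41743246  -9.93818832   4.        ]
```

send_rows([
  [[0,0,0,-4,6,5,-1],[0,0,0,-4,9,25,-1],[0,0,0,-4,9,55,-1],[0,0,0,-4,9,85,-1],[0,0,0,-4,9,102,-1]],
])

```text
time: 27.13
tool_pos: [601.6, -8.8, 47.9]
tcp_rot: [-3.139, -0.0, 1.488]
contact_force: [0.1, 1.1, -0.7]
grip_width: 91.7
```

send_rows([
  [[0,0,0,0,0,0,-1]],
])

```text
time: 27.22
tool_pos: [600.3, -8.6, 46.7]
tcp_rot: [-3.134, -0.0, 1.487]
contact_force: [-0.8, 0.9, 0.0]
grip_width: 91.8
```

```bash
 python3 look.py pics/b9.png;python3 go.py 603 -8 66 1.486
```

```text
[600.3  -8.6  46.7] [-3.134 -0.     1.487] [-0.8  0.9  0. ] 91.8 27.22
[0.0, 0.0, 0.1, 1.0, -0.3, 3.7]
27.32 [603.3  -9.   50.9] [3.142 0.    1.487] [ 0.8 -0.4  1.2] 92.0 [-0.14  0.66  1.51 -0.    0.97 -0.06]
```

View pics/b9.png

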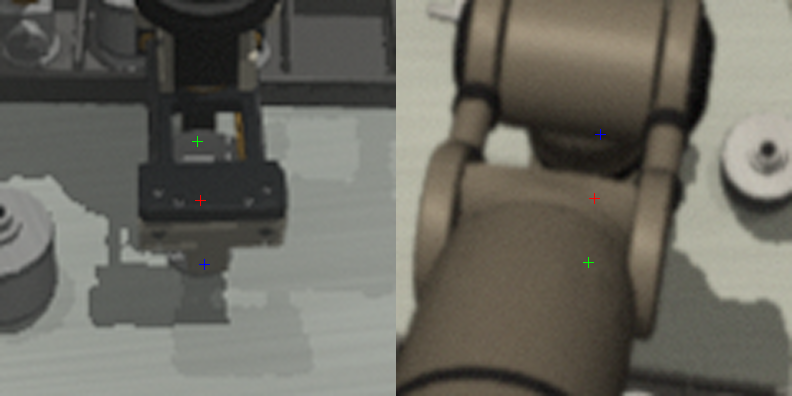

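send_rows([
  [[0,0,0,0,0,2,1],[0,0,0,0,0,2,1],[0,0,0,0,0,2,1],[0,0,0,0,0,2,1],[0,0,0,0,0,2,1]],
])

```text
time: 27.73
tool_pos: [603.6, -9.1, 49.1]
tcp_rot: [3.14, 0.0, 1.487]
contact_force: [0.6, 0.3, 0.6]
grip_width: 63.2
```

send_rows([
  [[0,0,0,0,0,0,1],[0,0,0,0,0,0,1],[0,0,0,0,0,0,1],[0,0,0,0,0,0,1],[0,0,0,0,0,0,1]],
])

```text
time: 28.15
tool_pos: [603.3, -9.0, 48.3]
tcp_rot: [3.142, 0.0, 1.487]
contact_force: [0.5, 0.4, -0.4]
grip_width: 29.7
```

send_rows([
  [[0,0,0,0,0,0,1],[0,0,0,0,0,0,1],[0,0,0,0,0,0,1]],
])

```text
time: 28.4
tool_pos: [603.3, -9.0, 48.3]
tcp_rot: [-3.142, 0.0, 1.487]
contact_force: [0.1, 0.1, -0.8]
grip_width: 27.9
```

send_rows([
  [[0,0,0,0,0,-10,1],[0,0,0,0,0,-40,1],[0,0,0,0,0,-75,1],[0,0,0,0,0,-105,1],[0,0,0,0,0,-120,1]],
])

```text
time: 28.82
tool_pos: [604.6, -9.1, 173.0]
tcp_rot: [3.136, 0.0, 1.487]
contact_force: [0.7, 0.3, -2.3]
grip_width: 27.9
```

send_rows([
  [[0,0,0,0,0,-10,1],[0,0,0,0,0,-10,1]],
])

```text
time: 28.98
tool_pos: [604.1, -9.1, 180.8]
tcp_rot: [3.138, 0.0, 1.487]
contact_force: [1.2, 0.8, -3.5]
grip_width: 28.2
```

```bash
python3 look.py pics/c0.png; python3 go.py 456 108.5 196 1.435
```

```text
[604.1  -9.1 180.8] [3.138 0.    1.487] [ 1.2  0.8 -3.5] 28.2 28.98
[-0.1, 0.0, 3.0, 104.8, -155.9, 0.5]
29.08 [602.6  -8.9 177.5] [-3.14   0.     1.487] [ 0.2 -0.2 -3.5] 28.1 [-0.14  0.52  1.37 -0.    1.25 -0.06]
```

View pics/c0.png

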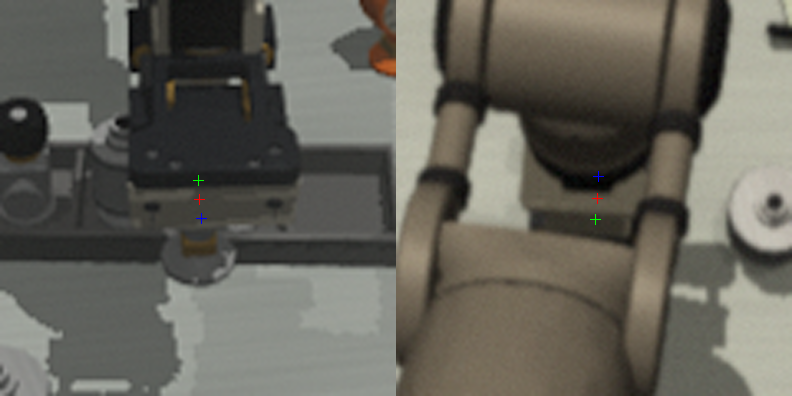

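send_rows([
  [[0,0,1,8,-12,0,1],[0,0,2,22,-33,0,1],[0,0,3,40,-59,0,1],[0,0,3,57,-85,0,1],[0,0,3,73,-109,0,1]],
])

```text
time: 29.5
tool_pos: [498.1, 73.6, 176.2]
tcp_rot: [-3.137, 0.001, 1.434]
contact_force: [0.6, -0.2, -3.2]
grip_width: 28.0
```

send_rows([
  [[0,0,0,12,-19,0,1],[0,0,0,22,-34,0,1],[0,0,0,27,-45,0,1],[0,0,0,27,-45,0,1],[0,0,0,27,-45,0,1]],
])

```text
time: 29.92
tool_pos: [459.5, 105.7, 177.7]
tcp_rot: [-3.141, 0.001, 1.436]
contact_force: [1.3, 0.5, -2.6]
grip_width: 28.0
```

```bash
python3 go.py 456 108.5 103 1.435
```

```text
[-0.1, 0.0, 0.0, 2.4, -3.8, 93.5]
29.92 [459.5 105.7 177.7] [-3.141e+00  1.000e-03  1.436e+00] [ 1.3  0.5 -2.6] 28.0 [ 0.06  0.29  1.74 -0.    1.11  0.2 ]
```

send_rows([
  [[0,0,0,2,-3,8,1],[0,0,0,2,-4,30,1],[0,0,0,2,-4,55,1],[0,0,0,2,-4,78,1],[0,0,0,2,-4,91,1]],
])

```text
time: 30.33
tool_pos: [455.2, 107.5, 84.3]
tcp_rot: [-3.138, 0.001, 1.434]
contact_force: [-0.4, -0.7, -2.8]
grip_width: 27.9
```

```bash
 python3 look.py pics/c11.png;python3 go.py 456 108.5 71.1 1.435
```

```text
[455.2 107.5  84.3] [-3.138e+00  1.000e-03  1.434e+00] [-0.4 -0.7 -2.8] 27.9 30.33
[-0.3, 0.1, -0.1, 1.2, 1.3, 32.2]
30.43 [454.7 107.5  84.5] [-3.136e+00  1.000e-03  1.434e+00] [-0.1  0.1 -2.9] 28.1 [ 0.07  0.42  1.86 -0.    0.87  0.21]
```

View pics/c11.png

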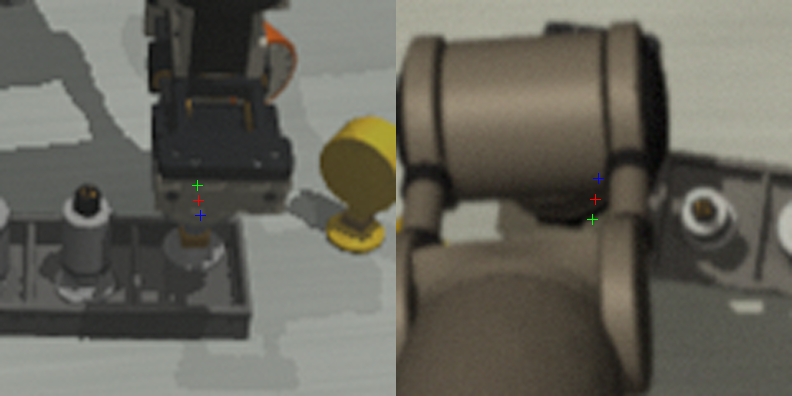

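send_rows([
  [[0,0,0,0,0,8,1],[0,0,0,0,0,16,1],[0,0,0,0,0,22,1],[0,0,0,0,0,26,1],[0,0,0,0,0,27,1]],
])

```text
time: 30.85
tool_pos: [456.0, 108.2, 59.9]
tcp_rot: [-3.141, 0.0, 1.435]
contact_force: [-0.9, 1.2, -2.7]
grip_width: 28.2
```

send_rows([
  [[0,0,0,0,0,1,1],[0,0,0,0,0,2,1],[0,0,0,0,0,3,1],[0,0,0,0,0,4,1],[0,0,0,0,0,4,1]],
])

```text
time: 31.27
tool_pos: [456.1, 108.2, 56.4]
tcp_rot: [3.141, 0.0, 1.435]
contact_force: [-0.4, -0.3, -3.2]
grip_width: 28.0
```

send_rows([
  [[0,0,0,0,0,1,1],[0,0,0,0,0,2,1],[0,0,0,0,0,3,1],[0,0,0,0,0,3.5,1],[0,0,0,0,0,3.5,1]],
])

```text
time: 31.68
tool_pos: [456.1, 108.2, 52.7]
tcp_rot: [-3.141, 0.0, 1.435]
contact_force: [-0.2, 0.7, -3.8]
grip_width: 28.1
```

send_rows([
  [[0,0,0,0,0,0.5,1],[0,0,0,0,0,0.5,1],[0,0,0,0,0,0.5,1]],
])

```text
time: 31.93
tool_pos: [456.1, 108.2, 52.4]
tcp_rot: [3.142, 0.0, 1.435]
contact_force: [0.1, -1.0, -2.8]
grip_width: 27.9
```

send_rows([
  [[0,0,0,0,0,0.5,1],[0,0,0,0,0,0.5,1],[0,0,0,0,0,0.5,1]],
])

```text
time: 32.18
tool_pos: [456.2, 108.2, 52.3]
tcp_rot: [3.141, 0.0, 1.435]
contact_force: [-2.0, 0.4, 3.3]
grip_width: 28.0
```

Contact made; release and retreat.

send_rows([
  [[0,0,0,0,0,0,1],[0,0,0,0,0,0,-1],[0,0,0,0,0,0,-1],[0,0,0,0,0,0,-1],[0,0,0,0,0,0,-1]],
])

```text
time: 32.6
tool_pos: [456.3, 108.2, 51.8]
tcp_rot: [3.141, 0.0, 1.435]
contact_force: [0.3, -0.6, 0.1]
grip_width: 50.2
```

send_rows([
  [[0,0,0,0,0,0,-1],[0,0,0,0,0,-20,-1],[0,0,0,0,0,-55,-1],[0,0,0,0,0,-95,-1],[0,0,0,0,0,-135,-1]],
])

```text
time: 33.02
tool_pos: [455.4, 108.2, 188.0]
tcp_rot: [-3.14, 0.0, 1.435]
contact_force: [1.1, 0.5, 0.3]
grip_width: 83.2
```

send_rows([
  [[0,0,0,40,0,-20,-1],[0,0,0,80,0,-20,-1],[0,0,0,120,0,-20,-1],[0,0,0,160,0,-20,-1],[0,0,0,200,0,-20,-1]],
])

```text
time: 33.43
tool_pos: [483.2, 308.3, 207.1]
tcp_rot: [3.141, -0.0, 1.435]
contact_force: [1.8, -1.2, -0.0]
grip_width: 91.8
```

send_rows([
  [[0,0,0,10,0,0,-1],[0,0,0,10,0,0,-1],[0,0,0,10,0,0,-1]],
])

```text
time: 33.68
tool_pos: [484.2, 316.1, 206.2]
tcp_rot: [-3.141, 0.001, 1.436]
contact_force: [0.2, -0.7, 0.9]
grip_width: 91.7
```

```bash
python3 - <<'E'
from h import *
s=capture("scene")[:,:,::-1]; t=capture("top")[:,:,::-1]
cv2.imwrite("pics/f1.png",s); cv2.imwrite("pics/f2.png",t)
cv2.imwrite("pics/f3.png",cv2.resize(s[180:280,240:420],None,fx=4,fy=4,interpolation=cv2.INTER_CUBIC))
print(get_obs()["time"],get_obs()["contact_force"])
E
```

```text
33.7833 [-0.78581987 -0.64675791  0.02807824]
```

View pics/f1.png

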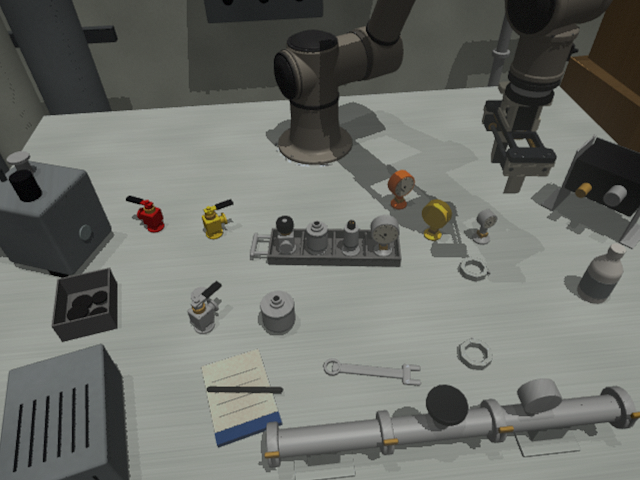

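View pics/f2.png

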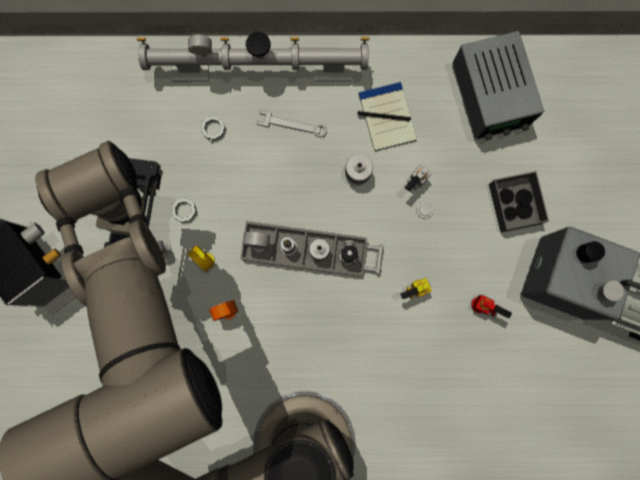

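View pics/f3.png

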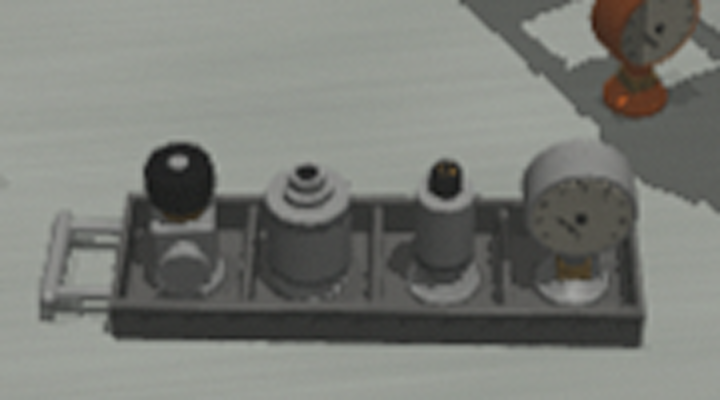

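All four stand upright, in order from the handle: valve (180,225), filter (308,230), sensor (446,230), gauge (578,225). The gripper is clear and the other parts haven't moved. Handing in.

```bash
python3 -c "
from h import *
print(close_job())"
```

```text
the job is handed in; nothing more can be done
None
```

The gauge line is kitted and handed in at about 34 s of the 128 s. From the handle, the tray holds the round-knob valve, narrow filter, pressure sensor and large grey dial gauge. Each was lowered until the wrist force showed light floor contact (about 3–12 N), then released.

- **Final pictures:** both cameras show all four upright, one per compartment, with the gripper clear of everything. The lever valve, wide filter, small gauge and the coloured look-alikes stand where they were.
- **Disagreement:** the two cameras' position estimates differed by about 6 mm in x and 4 mm in y. I corrected for this from where the valve sat between the jaws at the first grasp, and the later grasps and placings agreed with that correction to within a few mm.
- **Network errors:** the networks also gave some wrong hits. They labelled the valve in the top view as the sensor, and the gauge in the scene view as the filter. I ruled these out against the pictures.

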